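# Tag out the laser, try the enclosure cover and hold it open

## Robot

A 6-joint arm with a two-finger parallel gripper is mounted at the origin on the work surface. World frame = base frame: x ahead of the robot, y to its left, z up, the work surface at z = 0. Lengths are in m, angles in rad, forces in N, time in s.
With the tool pointing down it reaches from about 0.3 to 0.85 m from the base axis. Payload 5.4 kg.
Tool frame: the origin (TCP) lies on the centre line of the jaws, within the pads' length; the fingertips stand manip.tips_ahead ahead of it and the grasp point (between the pads) lies 8 mm behind it (manip.tips_ahead is the distance from the TCP to the fingertips, in m); z points along the fingers, y is the direction in which the jaws open and shut (so a half turn about z gives the same grasp; the last joint's range is limited). The gripper opens to 85 mm and grips with 20 to 120 N. Pads are 22 mm wide; open, the fingers measure 114 mm over their backs; the gripper's body (76 mm by 85 mm) begins 54 mm behind the grasp point. The pads swing forward as they close: fully open they stand 13 mm farther back than shut.
Start: joints at [0.966, 0.158, 1.597, -0, 1.386, -0.21], TCP at [0.221, 0.531, 0.242] pointing down, gripper open.
Joint ranges: [-2.91, 2.91], [-0.94, 2.29], [0.18, 2.7], [-1.29, 4.43], [0.17, 2.64], [-3, 3]. Speed limits (rad/s): [2.57, 2.57, 3.14, 3.14, 3.14, 3.14].

## Interface

Orientations are given as a 3x3 rotation matrix whose columns are the frame's x, y, z axes.
In Python, from workcell import manip, vision, workorder gives the robot as it stands.
- The arm moves only by the shell command python3 -m jog 'ROWS' [FORCE]. ROWS is JSON, a list of rows, each an object with "rot": the turn, a rotation vector about the tool's x, y, z in degrees, a list of three; "linear": the shift along the tool's x, y, z in m, a list of three; "jaw": the finger opening in m, from 0 to 0.0854. A call has 1 to 20 rows; each row shifts and turns the commanded pose from where the row before left it, along the tool's axes as they then stand; what a row does not reach is not made up. A row lasts 1/10 s, in which the tool goes at most 50 mm and 8.59 degrees, less where a joint would pass 70% of its speed; a pose out of reach is approached as far as the arm can. A call is refused whole if a number of a shift passes 0.05 or a number of a turn 8.59, either way. A call with a gripper value outside its range is refused whole. The fingers move at their own pace and stop on an object; FORCE is the grip in N (left out, the last holds). Time passes only in rows, so rows that do not move let the fingers close. It gives the time, the measured TCP pose, the force and the opening at its end, in the units of the state.
- manip.read_state(): the state, without advancing time (a new reading comes with each control period).
- vision.snapshot(name): name is "scene" or "top" or "wrist"; returns a dict with "img" (480x640x3 uint8, blue, green, red), "range_z" (480x640 float32, m along the optical axis (not along the pixel's ray), 0 where there is no reading), "mtx" (3x3 intrinsics, pixels), "R" (3x3) and "t" (3): a world point X has camera coordinates R X + t; the wrist camera has in their place "hand_eye" (4x4, takes a point from camera to tool coordinates, whose origin is the TCP and whose axes are the flange's). Camera axes: x right, y down, z forward; pixel columns grow to the right and rows downward; lengths in m; the calibration is good to about 2 mm. A picture is of the moment at which its call begins: read the wrist's pose just before it.
- workorder.close_job(): hands the job in, once; it reports no verdict.
The state is a dict: "t": time; "joint_positions": joint angles; "qd": joint speeds; "tau": joint torques, N m; "position": TCP position; "orientation": TCP orientation; "ft_force": force on the tool from outside, world axes, zero at the start; "moment": the same for the moment, N m; "opening": finger opening in m.
Only numpy, scipy, OpenCV 4.12 (cv2) and the standard library are available. Lean on these libraries where they do the work, as an engineer would, in place of code of your own. Each camera call takes 0.05 s, during which the arm holds its last target.

## Task

The beam enclosure on the optical table is to be inspected: take the red tag out of the rack, hang it by its eye on the peg on the laser driver's front panel and let go of it. Then, before turning the latch knob, gently try to lift the enclosure's cover by its handle, because the worn catch does not always take; if the cover is caught, turn the round knob anticlockwise (seen from above) to free it. Lift the cover to about 45 degrees and finish while still holding it up there; leave everything else where it stands.

Things in the scene. Friction and masses are not known exactly. Their poses are not given: they have to be found in the camera images.
- red_tab (a point): Centre of the grip tab of the red lock-out tag (rigid plastic, white stripes, 55 g, 8 mm thick, 121 mm tall): a plate 56 wide, 90 tall, with an eye; above it the tab, 30 wide, 31 tall. Axes: x through the thickness, y width, z up. 16 mm below the tag's top, 105 above its bottom. It stands in a rack slot, 24 mm deep in it; lift straight up. Pinch the tab from above across x; tags are 50 mm apart.
- red_eye (a point): Centre of the red tag's eye: a round hole of 26 mm diameter right through the tag along its x axis, 33 mm below red_tab and 49 mm below the tag's top. Same axes as red_tab.
- peg (a point): Middle of the axis of the steel peg on the laser driver's front panel: 8 mm diameter, level, 122 mm above the table, pointing along -x of this point (z up). The panel is 24 mm behind this point. Outward the peg runs straight for 27 mm, then turns up into a tip that ends 36 mm out and 12 mm above the axis. The driver's flat top is 8 mm above the axis.
- cover (a joint): Angle of the enclosure's hinged cover: 0 shut, grows as it opens, stop at 1.25 rad; 0.785 is 45 degrees. White sheet cover, 274 x 312 mm, 0.6 kg. It falls shut unless held: about 4 N at the handle. If caught, it gives about 3 mm at the handle, then stops dead; pulling the catch with 40 N or more harms it. Caught or free differs from run to run and cannot be seen.
- cover_handle (a point): Centre of the grip bar of the steel bow handle near the cover's front edge; moves with the cover. Round bar, 10 mm diameter, along y of this point, 110 mm between its two posts; 40 mm above the cover's top, 160 mm above the table when shut. Axes: x from the front edge to the hinge, z out of the cover. It moves on an arc about the hinge: in the first 16 mm of lift also 4 mm towards it.
- cover_hinge (a point): Point on the cover's hinge axis (fixed), at the middle of the far top edge of the enclosure, 115 mm above the table. The axis is y of this point, x points away from the robot, z up. With the cover shut the handle's centre is at x = -235, y = 45, z = 45 mm from here.
- knob (a point): Middle of the latch knob, on its axis, half-way up: round, black, knurled, no pointer, 36 mm diameter, 30 mm tall, on the cover's top near the front edge, 130 mm to the -y side of the handle's centre. This point is fixed to the cover; z is the knob's axis. The knob's top is 15 mm above it, the cover's top 19 mm below.
- latch (a joint): Angle of the latch knob, rad: 0 fully clockwise (shut), grows anticlockwise seen from above, stop at 1.45; friction 0.08 N m, stays where left. Starts at 0 to 0.25 whether the cover is caught or not: it turns a hidden tongue under a strike in the box, and the worn strike is sometimes out of its way. Clear from about 1.1. Not to be turned before the cover has been tried.
- enclosure: Black enclosure box under the cover, fixed, 270 x 300 x 115 mm. Origin: centre of its underside; its front faces -x.
- driver: Laser driver with the peg: grey bench instrument with cream front and green display, fixed, 200 x 240 x 130 mm. Origin: centre of its underside; its front faces -x.
- rack: White tag rack, fixed, 150 x 90 x 32 mm (origin: centre of its underside), three slots across its x axis at x = -50, 0 and 50 mm.
- tag_yellow: Yellow tag, same shape as the red one, in another slot of the rack; leave it there. Origin: centre of its bottom edge.
- tag_blue: Blue tag, same shape, in another slot of the rack; leave it there. Origin: centre of its bottom edge.
- bottle: White plastic bottle, 60 mm in diameter, 150 mm tall; bystander. Origin: centre of its underside.
- hexdriver: Orange-handled driver, 190 mm long, lying on the table; bystander.
- mirror: Mirror mount on a short steel post, 78 mm tall, 42 mm wide; bystander. Origin: centre of its foot.
- climate_meter: Small blue climate meter with a grey display, 85 mm wide, 95 mm tall; bystander. Origin: near the centre of its foot.
- lens_tube: Black upright lens tube on a square foot, 44 mm in diameter, 122 mm tall; bystander. Origin: centre of its underside.
Things that resemble listed ones, but are neither listed nor needed, are in the scene too. What is shaped like the part that bears red_tab but green or turquoise is not meant.

How it is judged:
By the outcome, as a careful person would: the job done as asked, in the order asked, and still so for the second after the job is handed in, while the arm keeps its last pose, push and grip.
It also fails if it takes over 72 s, if anything falls off the work surface, if the arm or the gripper's body presses on something with over 40 N, if the wrist force passes 120 N, or if a joint passes its speed limit or range.

## Working session

There is one attempt and no reset: what is moved stays moved. The work goes in short steps, Python scripts to look and compute and a shell command to move; the robot and the scene stay as the last step left them, time stands still between calls to the robot, and variables do not carry over. Pictures are saved under pics/ and viewed, and the job is handed in when it is done.

```bash
ls -la; mkdir -p pics; python3 - <<'E'
from workcell import manip, vision, workorder
import cv2, numpy as np
np.set_printoptions(precision=4,suppress=True)
print(manip.tips_ahead, [a for a in dir(manip) if a[0]!='_'])
s=manip.read_state(); print({k:np.round(v,4).tolist() for k,v in s.items()})
for n in ("scene","top","wrist"):
    d=vision.snapshot(n); cv2.imwrite(f"pics/a_{n}.png",d["img"])
    np.savez(f"a_{n}.npz",**d)
    print(n,d["mtx"].tolist(),{k:np.round(d[k],4).tolist() for k in d if k in("R","t","hand_eye")})
E
```

```text
total 12
drwxr-xr-x  3 agent agent 4096 Dec  6 21:51 .
drwxr-xr-x 23 root  root  4096 Dec  6 21:51 ..
drwxr-xr-x  2 agent agent 4096 Dec  6 21:51 pics
0.011 ['IKError', 'read_state', 'tips_ahead']
{'t': 0.0, 'joint_positions': [0.9659, 0.159, 1.5982, 0.0, 1.3862, -0.2101], 'qd': [0.0011, 0.0012, 0.0008, 0.0019, 0.0005, -0.0017], 'tau': [0.0001, -39.5995, -33.1433, -0.0002, 0.0083, 0.0], 'position': [0.2208, 0.5303, 0.2413], 'orientation': [[-0.9231, 0.3846, -0.0011], [0.3846, 0.9231, -0.0015], [0.0004, -0.0018, -1.0]], 'ft_force': [0.1213, -0.1747, 0.4022], 'moment': [0.0633, -0.0163, 0.038], 'opening': 0.0852}
scene [[564.3632072834453, 0.0, 323.9133063713613], [0.0, 564.3632072834453, 237.7031787828135], [0.0, 0.0, 1.0]] {'R': [[0.8344, 0.5508, 0.0199], [0.379, -0.5471, -0.7464], [-0.4002, 0.6303, -0.6652]], 't': [-0.4197, -0.1625, 1.8179]}
top [[510.91771222324587, 0.0, 319.4446874861321], [0.0, 510.91771222324587, 231.72252003271615], [0.0, 0.0, 1.0]] {'R': [[0.0242, -0.9996, -0.0129], [-0.9824, -0.0214, -0.1857], [0.1854, 0.0172, -0.9825]], 't': [-0.0515, 0.572, 1.2391]}
wrist [[332.52055792781925, 0.0, 325.48079058988236], [0.0, 332.52055792781925, 235.38183255915445], [0.0, 0.0, 1.0]] {'hand_eye': [[-0.0012, -0.9451, -0.3269, 0.0842], [1.0, -0.0012, -0.0002, 0.0], [-0.0002, -0.3269, 0.9451, -0.1324], [0.0, 0.0, 0.0, 1.0]]}
```

View pics/a_scene.png

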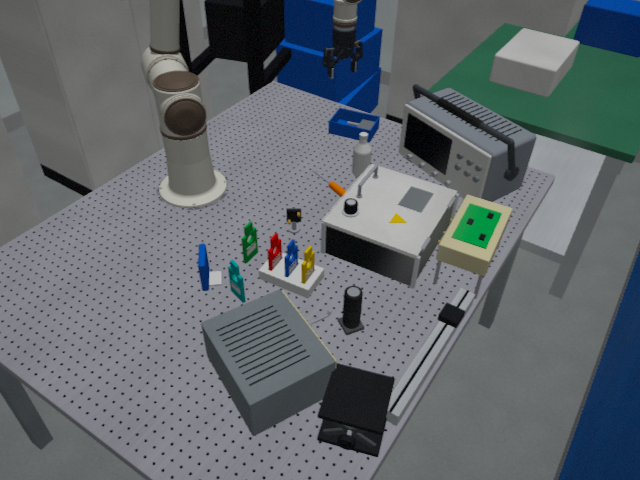

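View pics/a_top.png

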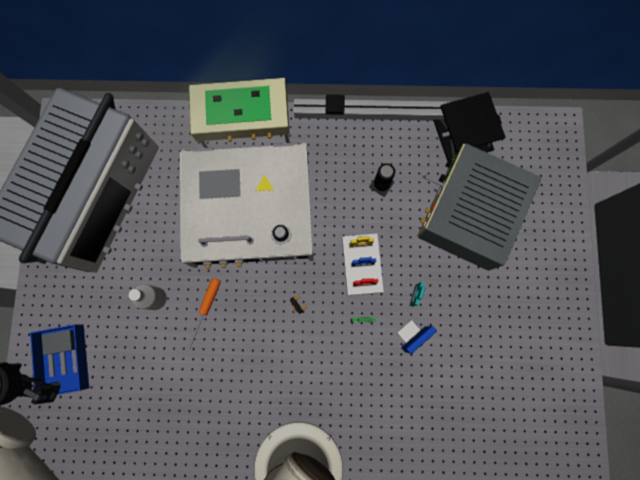

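View pics/a_wrist.png

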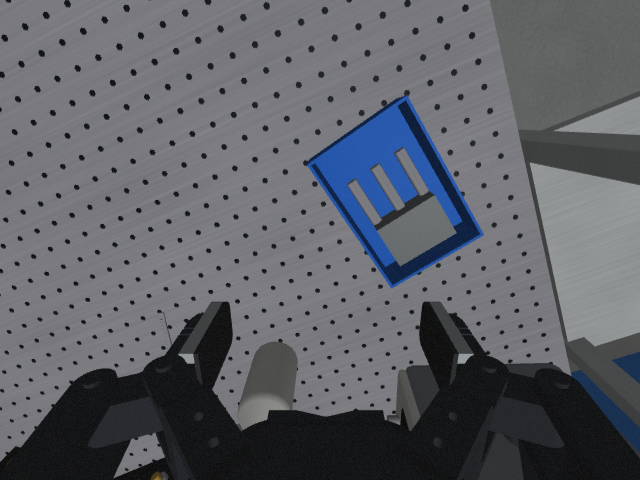

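The top view shows the rack at about (363,265) and the red tag at (366,282). The green (363,320) and turquoise (418,293) tags are lookalikes that stand outside the rack. The enclosure is at (246,205) with its handle at (226,239) and knob at (280,233), and the driver is at (480,205) with its front facing left. Next I'll enlarge these.

```bash
python3 - <<'E'
import cv2, numpy as np
t=np.load("a_top.npz"); s=np.load("a_scene.npz")
def crop(im,x0,y0,x1,y1,f,name):
    cv2.imwrite(name,cv2.resize(im[y0:y1,x0:x1],None,fx=f,fy=f,interpolation=cv2.INTER_CUBIC))
crop(t["img"],330,140,560,340,3.4,"pics/c_top1.png")
crop(t["img"],170,130,330,280,4,"pics/c_top2.png")
crop(s["img"],190,200,380,350,4,"pics/c_sc1.png")
crop(s["img"],300,150,470,290,4,"pics/c_sc2.png")
E
```

```text
(no output)
```

View pics/c_top1.png

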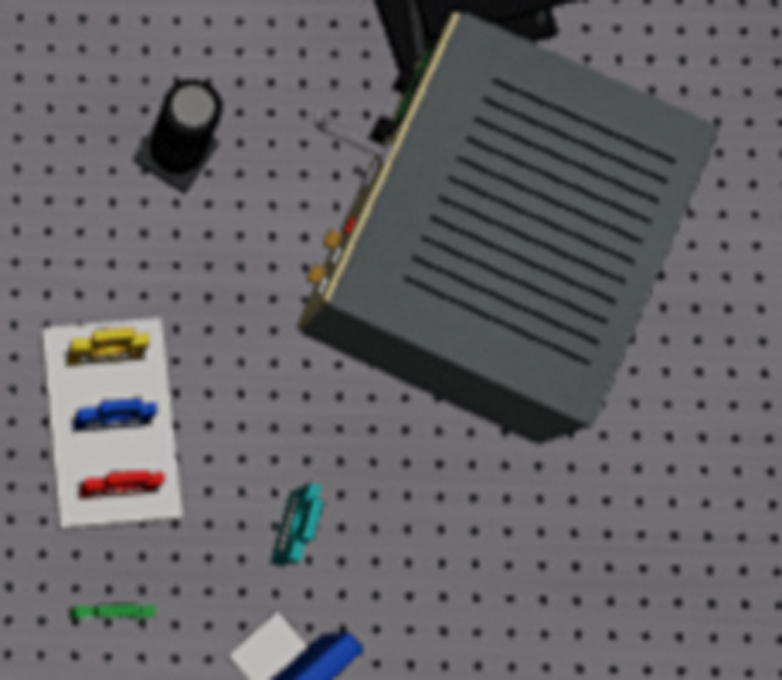

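View pics/c_top2.png

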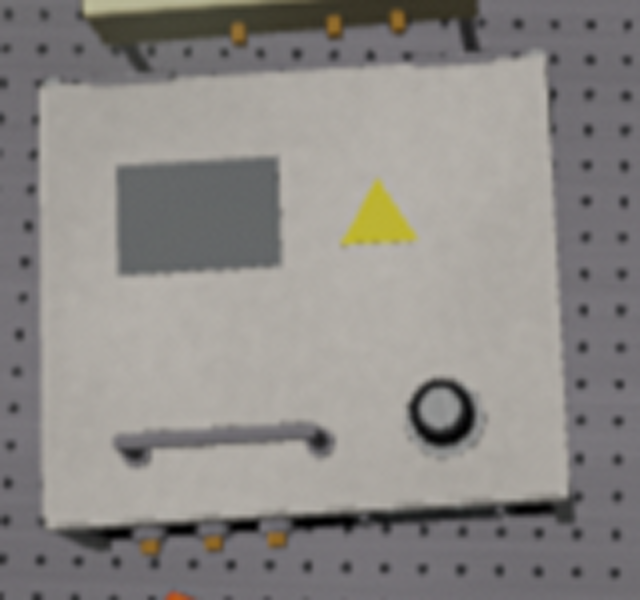

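View pics/c_sc1.png

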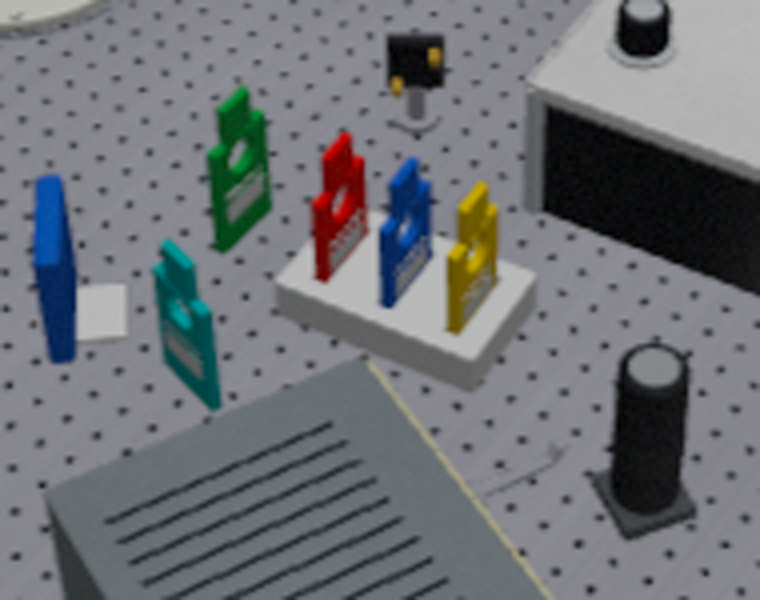

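View pics/c_sc2.png

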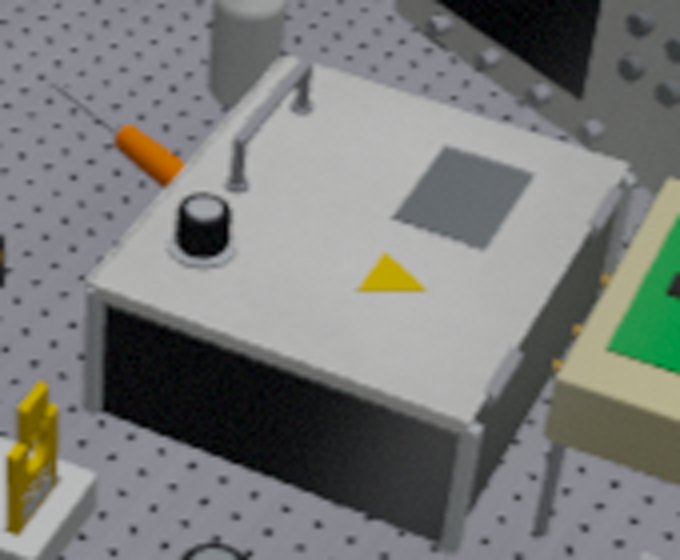

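```bash
cat > h.py <<'E'
import cv2, numpy as np
from scipy.spatial.transform import Rotation as Rot
np.set_printoptions(precision=4,suppress=True)
def cam(d):
    """return C (centre), A (cam->world rot)"""
    if 'R' in d: return -d['R'].T@d['t'], d['R'].T
    T=d['hand_eye']; R=d['ori']; p=d['pos']
    return R@T[:3,3]+p, R@T[:3,:3]
def ray(d,u,v):
    C,A=cam(d); r=A@np.linalg.solve(d['mtx'],[u,v,1.]); return C,r/np.linalg.norm(r)
def tri(*obs):
    M=np.zeros((3,3));b=np.zeros(3)
    for d,(u,v) in obs:
        C,r=ray(d,u,v);P=np.eye(3)-np.outer(r,r);M+=P;b+=P@C
    X=np.linalg.solve(M,b)
    res=[np.linalg.norm((np.eye(3)-np.outer(r,r))@(X-C)) for C,r in [ray(d,*p) for d,p in obs]]
    return X,np.array(res)
def onplane(d,u,v,z):
    C,r=ray(d,u,v); return C+r*(z-C[2])/r[2]
def proj(d,X):
    C,A=cam(d); x=d['mtx']@(A.T@(np.asarray(X,float)-C)); return x[:2]/x[2]
def cloud(d,mask):
    C,A=cam(d); v,u=np.nonzero(mask&(d['range_z']>0)); z=d['range_z'][v,u]
    P=np.linalg.solve(d['mtx'],np.stack([u,v,np.ones_like(u)]).astype(float))*z
    return (A@P).T+C
def snap(name,tag):
    from workcell import manip,vision
    s=manip.read_state(); d=vision.snapshot(name)
    if name=='wrist': d['ori']=np.array(s['orientation']); d['pos']=np.array(s['position'])
    np.savez(f"{tag}.npz",**d); cv2.imwrite(f"pics/{tag}.png",d['img']); return d
def load(tag):
    z=np.load(tag+".npz"); return {k:z[k] for k in z}
def crop(im,x0,y0,x1,y1,f,name):
    cv2.imwrite(name,cv2.resize(im[y0:y1,x0:x1],None,fx=f,fy=f,interpolation=cv2.INTER_CUBIC))
E
python3 - <<'E'
from h import *
t=load("a_top"); s=load("a_scene")
print("peg tip",tri((t,(423.5,176)),(s,(331,312))))
print("knob top",tri((t,(170+440/4,130+410/4)),(s,(300+205/4,150+207/4))))
# handle ends
print("hA (near knob)",tri((t,(170+318/4,130+432/4)),(s,(300+240/4,150+138/4))))
print("hB",tri((t,(170+120/4,130+440/4)),(s,(300+302/4,150+65/4))))
for d,n in((t,'top'),(s,'scene')):
    b=d['img'].astype(int); m=(b[...,2]>120)&(b[...,1]<60)&(b[...,0]<60)
    v,u=np.nonzero(m); sel=np.zeros_like(m)
    x0,x1,y0,y1=(340,385,265,295) if n=='top' else (262,285,230,275)
    sel[y0:y1,x0:x1]=m[y0:y1,x0:x1]
    P=cloud(d,sel); c=np.median(P,0); U,S,V=np.linalg.svd(P-P.mean(0),full_matrices=False)
    print(n,len(P),c,P.min(0),P.max(0)); print(S,V)
    Ph=P[P[:,2]>P[:,2].max()-.008]; print('top part',Ph.mean(0),Ph.min(0),Ph.max(0))
E
```

```text
peg tip (array([ 0.705 , -0.287 ,  0.1259]), array([0.0031, 0.0031]))
knob top (array([0.5515, 0.0528, 0.1536]), array([0.0015, 0.0015]))
hA (near knob) (array([0.536 , 0.1225, 0.1626]), array([0.0023, 0.0023]))
hB (array([0.5265, 0.2357, 0.1574]), array([0.0016, 0.0016]))
top 57 [ 0.4463 -0.1532  0.103 ] [ 0.4413 -0.1798  0.0615] [ 0.4505 -0.1271  0.1346]
[0.1491 0.1128 0.012 ] [[-0.0263  0.1819 -0.983 ]
 [ 0.1007 -0.9778 -0.1836]
 [-0.9946 -0.1038  0.0074]]
top part [ 0.4463 -0.154   0.1297] [ 0.4436 -0.1675  0.1269] [ 0.4493 -0.1393  0.1346]
scene 78 [ 0.4487 -0.1542  0.0986] [ 0.4411 -0.1841  0.0564] [ 0.4536 -0.1285  0.1329]
[0.2174 0.1177 0.0203] [[-0.013   0.1176 -0.993 ]
 [ 0.1065 -0.9872 -0.1183]
 [ 0.9942  0.1073 -0.0003]]
top part [ 0.4486 -0.1561  0.1289] [ 0.4411 -0.1686  0.1262] [ 0.4523 -0.1402  0.1329]
```

Candidates for the red tag are red (top 366,282; scene 275,253), green (363,320), turquoise (418,293), blue (364,262) and yellow (361,241). Only the red one, in the rack slot nearest the robot with white stripes, fits the description, and the scene crop confirms it. I'll move to a wrist view above it, turning the jaws towards the tag's thickness.

```bash
python3 -m jog '[{"linear":[-0.030,-0.033,-0.003],"rot":[0,0,0],"jaw":0.085},{"linear":[-0.030,-0.033,-0.003],"rot":[0,0,0],"jaw":0.085},{"linear":[-0.030,-0.033,-0.003],"rot":[0,0,0],"jaw":0.085},{"linear":[-0.030,-0.033,-0.003],"rot":[0,0,0],"jaw":0.085},{"linear":[-0.030,-0.033,-0.003],"rot":[0,0,0],"jaw":0.085},{"linear":[-0.030,-0.033,-0.003],"rot":[0,0,0],"jaw":0.085},{"linear":[-0.030,-0.033,-0.003],"rot":[0,0,0],"jaw":0.085},{"linear":[-0.030,-0.033,-0.003],"rot":[0,0,0],"jaw":0.085},{"linear":[-0.030,-0.033,-0.003],"rot":[0,0,0],"jaw":0.085},{"linear":[-0.030,-0.033,-0.003],"rot":[0,0,0],"jaw":0.085},{"linear":[-0.030,-0.033,-0.003],"rot":[0,0,0],"jaw":0.085},{"linear":[-0.030,-0.033,-0.003],"rot":[0,0,0],"jaw":0.085},{"linear":[-0.030,-0.033,-0.003],"rot":[0,0,0],"jaw":0.085},{"linear":[-0.030,-0.033,-0.003],"rot":[0,0,0],"jaw":0.085},{"linear":[-0.030,-0.033,-0.003],"rot":[0,0,8.5],"jaw":0.045},{"linear":[0,0,0],"rot":[0,0,8.5],"jaw":0.045},{"linear":[0,0,0],"rot":[0,0,8.5],"jaw":0.045},{"linear":[0,0,0],"rot":[0,0,8.5],"jaw":0.045},{"linear":[0,0,0],"rot":[0,0,8.5],"jaw":0.045},{"linear":[0,0,0],"rot":[0,0,8.5],"jaw":0.045}]'; python3 -m jog '[{"linear":[0,0,0],"rot":[0,0,8.5],"jaw":0.045},{"linear":[0,0,0],"rot":[0,0,1.5],"jaw":0.045}]'
python3 - <<'E'
from h import *
from workcell import manip
d=snap("wrist","b1"); s=manip.read_state(); print(s['joint_positions'],s['position'],s['orientation'])
for X in ([0.447,-0.155,0.129],[0.447,-0.155,0.08],[0.705,-0.287,0.126]): print(proj(d,X))
E
```

```text
t: 2.15
position: [0.446, -0.0992, 0.2869]
orientation: [[-0.276, 0.961, -0.001], [0.961, 0.276, 0.0], [0.001, -0.001, -1.0]]
ft_force: [0.8, -0.6, -0.8]
opening: 0.0448
t: 2.35
position: [0.446, -0.0992, 0.287]
orientation: [[-0.109, 0.994, -0.001], [0.994, 0.109, 0.0], [0.0, -0.0, -1.0]]
ft_force: [-0.9, -0.1, -0.7]
opening: 0.0443
[-0.4843 -0.1862  1.8497  0.      1.4785 -0.5958] [ 0.446  -0.0992  0.2871] [[-0.1112  0.9938 -0.0005]
 [ 0.9938  0.1112  0.0002]
 [ 0.0003 -0.0004 -1.    ]]
[320.2704 274.2202]
[320.9633 254.7945]
[535.8435 401.1652]
```

View pics/b1.png

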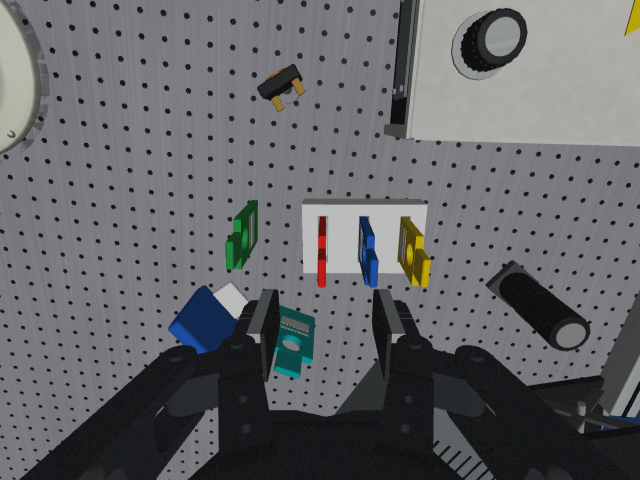

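The wrist view shows the red tag edge-on at u≈322, v 216–287, with the blue tag at (368,250), the yellow one at (413,250), and the peg near (570,410). I'll enlarge it.

```bash
python3 - <<'E'
from h import *
d=load("b1"); crop(d['img'],290,190,390,300,5.4,"pics/b1r.png"); crop(d['img'],500,360,640,460,5.5,"pics/b1p.png")
t=load("a_top"); crop(t['img'],340,260,390,300,12,"pics/t_r.png"); crop(t['img'],410,160,460,200,14,"pics/t_p.png")
t=load("a_scene"); crop(t['img'],255,225,300,280,10,"pics/s_r.png"); crop(t['img'],295,295,345,335,14,"pics/s_p.png")
a=[cv2.imread(f"pics/{n}.png") for n in("b1r","t_r","s_r")]
def st(a,n):
    a=[cv2.resize(i,(int(i.shape[1]*400/i.shape[0]),400)) for i in a]; c=np.hstack(a); print([i.shape[1] for i in a]); 
    f=min(1,800/c.shape[1]); cv2.imwrite(n,c)
b=d
E
```

```text
(no output)
```

View pics/b1r.png

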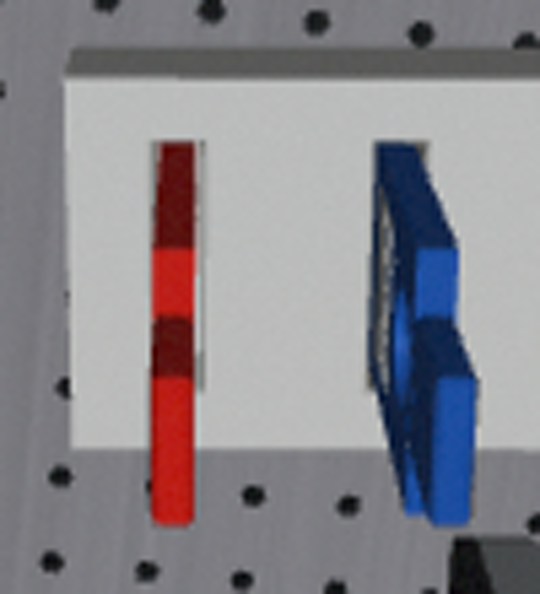

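View pics/t_r.png

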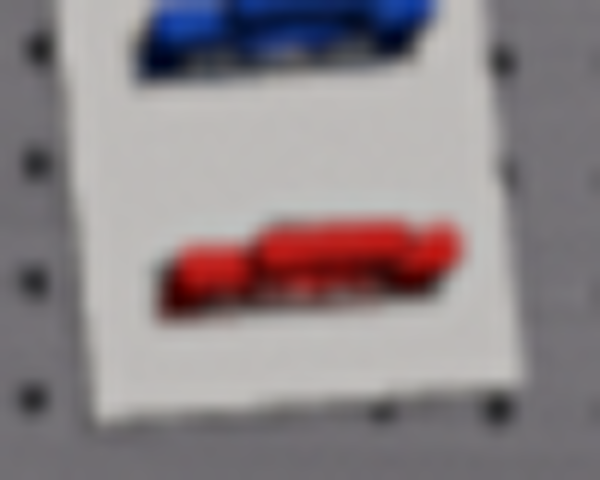

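View pics/s_r.png

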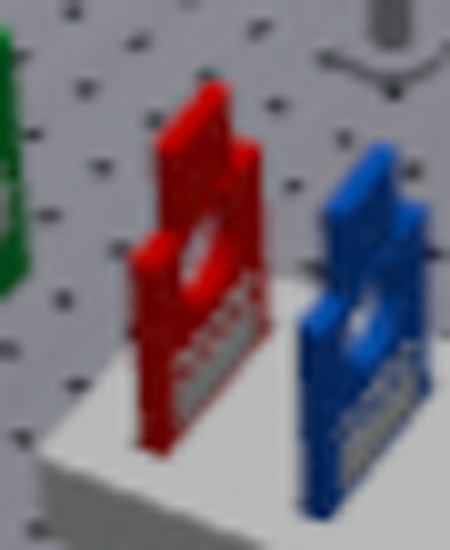

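View pics/b1p.png

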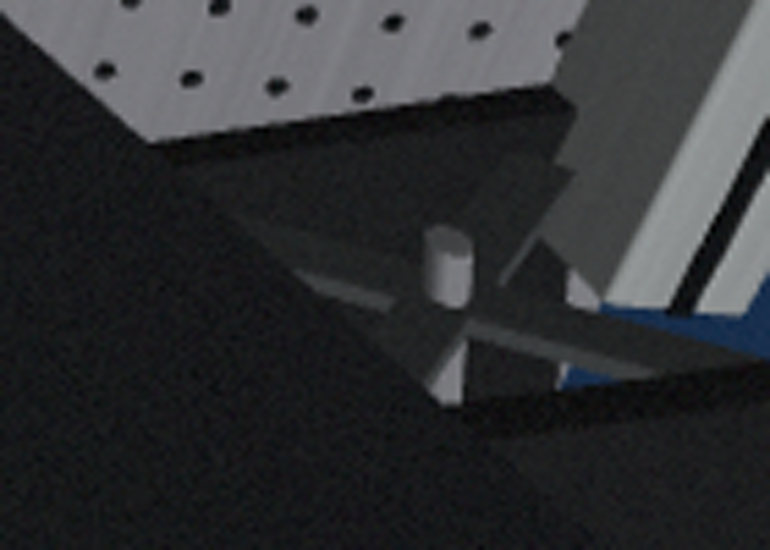

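View pics/t_p.png

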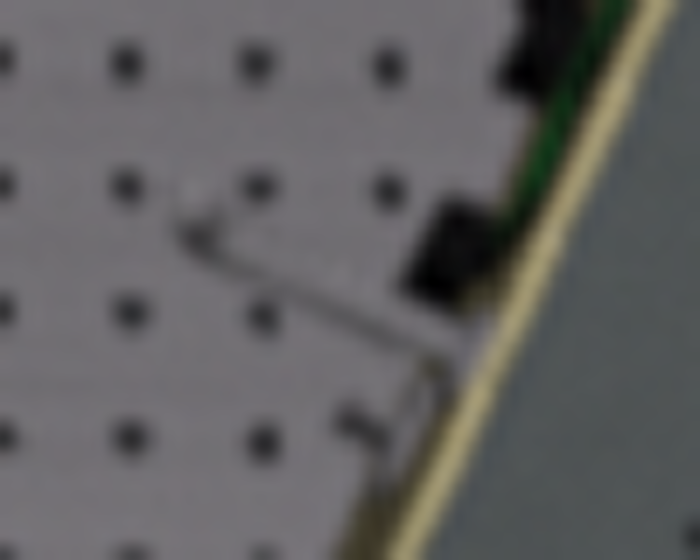

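View pics/s_p.png

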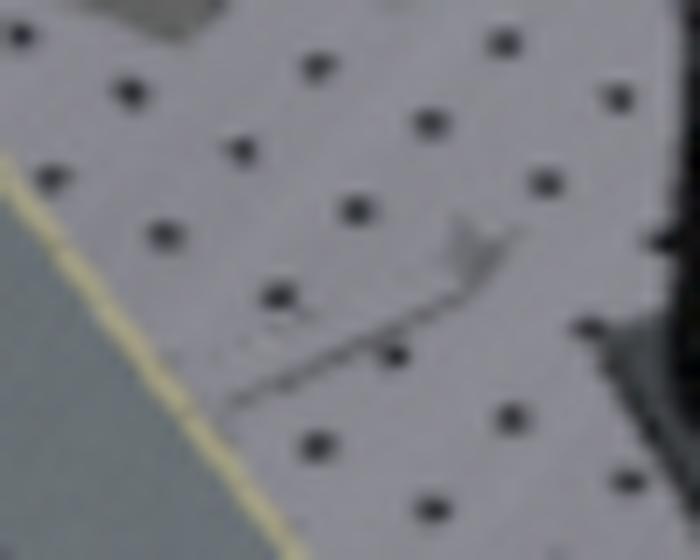

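```bash
python3 - <<'E'
from h import *
b=load("b1");t=load("a_top");s=load("a_scene")
W=(b,(322.0,273.3));T=(t,(367.9,280.0));S=(s,(274.5,236.2))
print(tri(W,T),tri(W,S),tri(W,T,S))
# eye-plane yaw from b1 : far end and near end of tag top
print(onplane(b,322.0,273.3,.129))
m=b['img'].astype(int); m=(m[...,2]>60)&(m[...,1]<50)&(m[...,0]<50); sel=np.zeros_like(m); sel[210:292,312:332]=m[210:292,312:332]
P=cloud(b,sel); tp=P[P[:,2]>.125]; print(len(tp),tp.min(0),tp.max(0),tp.mean(0))
U,S_,V=np.linalg.svd(tp[:,:2]-tp[:,:2].mean(0)); print(V)
# peg: tip end
print("tip", tri((b,(500+448/5.5,360+243/5.5)),(t,(410+197/14,160+195/14)),(s,(295+467/14,295+225/14))))
print("elbow", tri((t,(410+197/14,160+242/14)),(s,(295+480/14,295+280/14))))
print("base", tri((t,(410+445/14,160+350/14)),(s,(295+235/14,295+403/14))))
print("lenstube", cloud(t,((lambda m:(m))(np.pad(np.ones((6,6),bool),((168,306),(384,250)))))).mean(0))
for d,n,(x0,x1,y0,y1) in((t,'t',(418,445,168,190)),(s,'s',(308,335,308,328)),(b,'b',(575,588,398,418))):
    mm=np.zeros((480,640),bool); mm[y0:y1,x0:x1]=1; P=cloud(d,mm); P=P[(P[:,2]>.105)]; print(n,len(P)); print(P[np.argsort(P[:,1])][::max(1,len(P)//12)])
E
```

```text
(array([ 0.4479, -0.156 ,  0.1242]), array([0.0009, 0.0009])) (array([ 0.4487, -0.1541,  0.1283]), array([0.0002, 0.0002])) (array([ 0.448 , -0.1546,  0.128 ]), array([0.0006, 0.0017, 0.0011]))
[ 0.4486 -0.1538  0.129 ]
228 [ 0.4433 -0.1676  0.1255] [ 0.4527 -0.1387  0.1316] [ 0.4479 -0.1524  0.1295]
[[ 0.1   -0.995]
 [-0.995 -0.1  ]]
tip (array([ 0.7147, -0.2826,  0.1407]), array([0.0266, 0.0123, 0.015 ]))
elbow (array([ 0.7036, -0.2903,  0.118 ]), array([0.0024, 0.0024]))
base (array([ 0.6851, -0.3332,  0.1174]), array([0.0023, 0.0023]))
lenstube [ 0.7155 -0.1995  0.123 ]
t 99
[[ 0.6884 -0.3382  0.1258]
 [ 0.6862 -0.336   0.1246]
 [ 0.6746 -0.3341  0.1212]
 [ 0.6748 -0.3319  0.1201]
 [ 0.684  -0.3266  0.123 ]
 [ 0.6858 -0.3214  0.1251]
 [ 0.6908 -0.3168  0.1246]
 [ 0.6922 -0.3112  0.1281]
 [ 0.6938 -0.3052  0.1223]
 [ 0.6959 -0.3002  0.1233]
 [ 0.6984 -0.2954  0.1233]
 [ 0.7013 -0.2908  0.1217]
 [ 0.7069 -0.2859  0.1358]]
s 104
[[ 0.6928 -0.3514  0.1304]
 [ 0.6854 -0.3444  0.1285]
 [ 0.6866 -0.3384  0.1267]
 [ 0.6878 -0.3323  0.1215]
 [ 0.6872 -0.3276  0.1267]
 [ 0.6888 -0.322   0.1223]
 [ 0.6941 -0.3178  0.1217]
 [ 0.6942 -0.3141  0.1285]
 [ 0.6907 -0.3088  0.1244]
 [ 0.7003 -0.303   0.1251]
 [ 0.7019 -0.2972  0.1205]
 [ 0.7031 -0.2949  0.1226]
 [ 0.7084 -0.2914  0.1363]]
b 0
[]
```

The red tab's top centre is at (0.448,-0.154,0.129), its yaw agrees with the tool, and z agrees with the text. I'll move over it and down to just above it.

```bash
python3 -m jog '[{"linear":[-0.027,-0.002,0],"rot":[0,0,0],"jaw":0.045},{"linear":[-0.0275,-0.0015,0],"rot":[0,0,0],"jaw":0.045},{"linear":[0,0,0.040],"rot":[0,0,0],"jaw":0.045},{"linear":[0,0,0.040],"rot":[0,0,0],"jaw":0.045},{"linear":[0,0,0.040],"rot":[0,0,0],"jaw":0.045},{"linear":[0,0,0.007],"rot":[0,0,0],"jaw":0.045},{"linear":[0,0,0],"rot":[0,0,0],"jaw":0.045}]'
python3 - <<'E'
from h import *
d=snap("wrist","b2"); print(proj(d,[0.448,-0.1538,0.129]),d['pos'])
crop(d['img'],200,200,440,420,3.3,"pics/b2c.png")
E
```

```text
t: 3.1
position: [0.4481, -0.1533, 0.1596]
orientation: [[-0.113, 0.994, -0.002], [0.994, 0.113, 0.002], [0.002, -0.002, -1.0]]
ft_force: [0.7, -1.3, 0.4]
opening: 0.045
[325.1851 284.618 ] [ 0.4481 -0.1533  0.1596]
```

View pics/b2c.png

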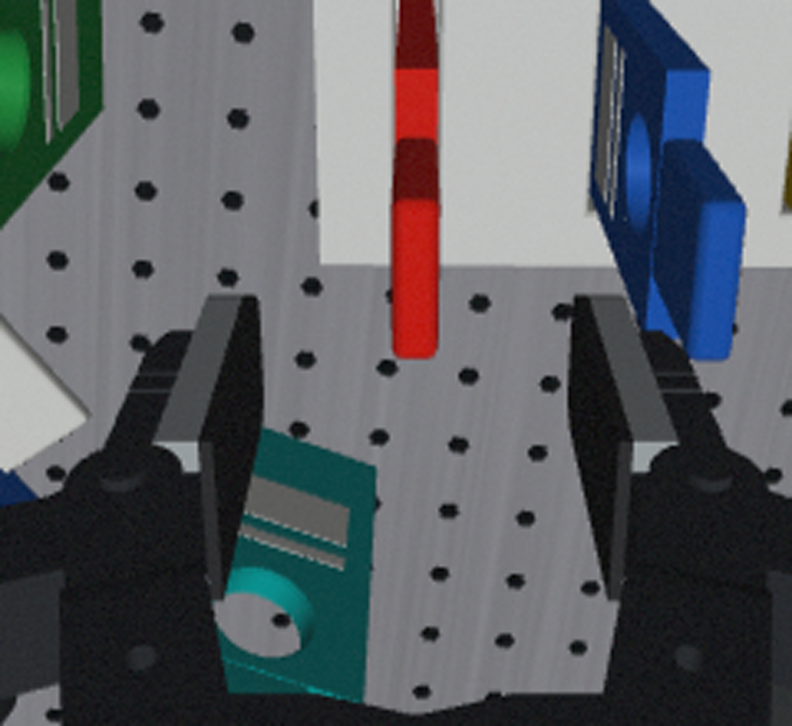

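The tag is centred between the jaws, with its tab top at (325.8,284.5) against a predicted (325.2,284.6). The right finger clears the blue tag. I'll descend, grip, and check.

```bash
python3 -m jog '[{"linear":[0,0,0.020],"rot":[0,0,0],"jaw":0.045},{"linear":[0,0,0.0145],"rot":[0,0,0],"jaw":0.045},{"linear":[0,0,0.010],"rot":[0,0,0],"jaw":0.045},{"linear":[0,0,0],"rot":[0,0,0],"jaw":0.0},{"linear":[0,0,0],"rot":[0,0,0],"jaw":0.0},{"linear":[0,0,0],"rot":[0,0,0],"jaw":0.0},{"linear":[0,0,0],"rot":[0,0,0],"jaw":0.0},{"linear":[0,0,0],"rot":[0,0,0],"jaw":0.0}]' 45
```

```text
t: 3.95
position: [0.4497, -0.1545, 0.1174]
orientation: [[-0.111, 0.994, 0.002], [0.994, 0.111, -0.002], [-0.002, 0.002, -1.0]]
ft_force: [-1.0, -0.3, 6.1]
opening: 0.0072
```

```bash
python3 -m jog '[{"linear":[0,0,-0.005],"rot":[0,0,0],"jaw":0.0},{"linear":[0,0,-0.010],"rot":[0,0,0],"jaw":0.0},{"linear":[0,0,-0.015],"rot":[0,0,0],"jaw":0.0},{"linear":[0,0,-0.02],"rot":[0,0,0],"jaw":0.0},{"linear":[0,0,-0.04],"rot":[0,0,0],"jaw":0.0},{"linear":[0,0,-0.04],"rot":[0,0,0],"jaw":0.0},{"linear":[0,0,-0.04],"rot":[0,0,0],"jaw":0.0},{"linear":[0,0,0],"rot":[0,0,0],"jaw":0.0}]'
python3 - <<'E'
from h import *
d=snap("wrist","b3");print(d['pos']); snap("scene","b3s")
crop(d['img'],200,200,440,420,3.3,"pics/b3c.png")
t=load("a_top")
# driver front edge
a=onplane(t,330+325/3.4,140+300/3.4,.13);b=onplane(t,330+458/3.4,140+15/3.4,.13);e=(b-a)/np.linalg.norm(b-a);print(a,b,e,np.degrees(np.arctan2(e[1],e[0])))
E
```

```text
t: 4.75
position: [0.4513, -0.1554, 0.2931]
orientation: [[-0.111, 0.994, 0.011], [0.994, 0.111, -0.007], [-0.008, 0.01, -1.0]]
ft_force: [0.5, -0.7, -0.6]
opening: 0.0071
[ 0.4513 -0.1554  0.2931]
[ 0.5725 -0.2913  0.13  ] [ 0.7836 -0.3897  0.13  ] [ 0.9064 -0.4224  0.    ] -24.98594620122254
```

View pics/b3c.png

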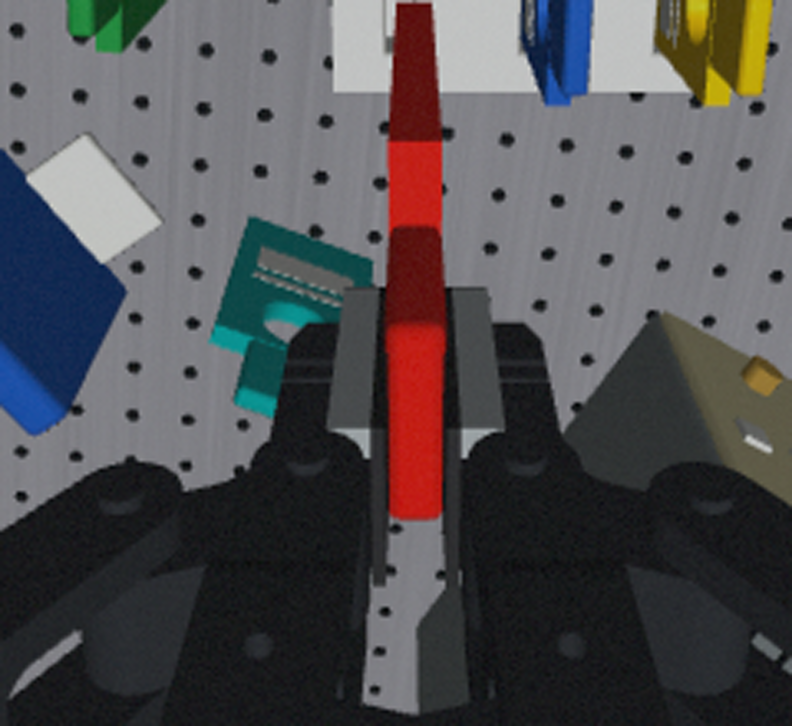

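View pics/b3s.png

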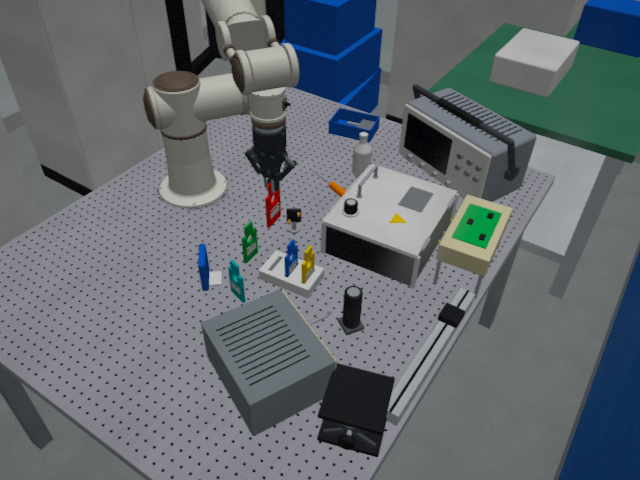

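```bash
python3 - <<'E'
from h import *
d=load("b3"); m=d['img'].astype(int); m=(m[...,2]>150)&(m[...,1]<60)&(m[...,0]<60)
sel=np.zeros_like(m); sel[295:365,310:340]=m[295:365,310:340]
P=cloud(d,sel); L=(P-d['pos'])@d['ori']; print(len(L),L.min(0),L.max(0),L.mean(0),np.median(L,0))
v,u=np.nonzero(sel); print(u.min(),u.max(),v.min(),v.max())
# predicted corner pixels for tab top in tool frame at z=-h
for h in (-.006,-.0085,-.011):
  for x in(-.015,.015): print(h,x,proj(d,d['pos']+d['ori']@np.array([x,0,h])))
t=load("a_top");s=load("a_scene")
o=np.array([np.cos(np.radians(65)),np.sin(np.radians(65)),0])
# peg axis line fit: candidates
for name,c in(("A",[0.7036,-0.2903]),):
  for k in(0,.01,.02,.03,.04): 
    X=np.array([*c,.122])-k*o; print(k,proj(t,X),proj(s,X))
E
```

```text
924 [-0.0136 -0.0032 -0.0141] [ 0.0155  0.0037 -0.0105] [ 0.0015  0.0001 -0.0123] [ 0.0016  0.0003 -0.0123]
318 334 299 356
-0.006 -0.015 [325.281  350.4075]
-0.006 0.015 [325.1826 292.0382]
-0.0085 -0.015 [325.2761 354.0404]
-0.0085 0.015 [325.1757 294.9397]
-0.011 -0.015 [325.2712 357.7898]
-0.011 0.015 [325.1687 297.9408]
0 [423.7823 176.0444] [328.2982 313.9665]
0.01 [427.5406 177.7876] [324.5211 315.7023]
0.02 [431.3045 179.5333] [320.72   317.4491]
0.03 [435.0741 181.2817] [316.8946 319.2071]
0.04 [438.8495 183.0328] [313.0447 320.9764]
```

The tag is gripped and lifted cleanly, with its eye 36.7 mm ahead of the TCP, and the blue and yellow tags were not disturbed. I'll turn by -58.6° and carry it high to a staging point in front of the peg.

```bash
python3 -m jog '[{"linear":[0,0,0],"rot":[0,0,-8.3],"jaw":0.0},{"linear":[0,0,0],"rot":[0,0,-8.4],"jaw":0.0},{"linear":[0,0,0],"rot":[0,0,-8.4],"jaw":0.0},{"linear":[0,0,0],"rot":[0,0,-8.4],"jaw":0.0},{"linear":[0,0,0],"rot":[0,0,-8.4],"jaw":0.0},{"linear":[0,0,0],"rot":[0,0,-8.4],"jaw":0.0},{"linear":[0,0,0],"rot":[0,0,-8.3],"jaw":0.0},{"linear":[-0.0357,0.0023,0],"rot":[0,0,0],"jaw":0.0},{"linear":[-0.0357,0.0023,0],"rot":[0,0,0],"jaw":0.0},{"linear":[-0.0357,0.0023,0],"rot":[0,0,0],"jaw":0.0},{"linear":[-0.0357,0.0023,0],"rot":[0,0,0],"jaw":0.0},{"linear":[-0.0357,0.0023,0],"rot":[0,0,0],"jaw":0.0},{"linear":[-0.0357,0.0023,0],"rot":[0,0,0],"jaw":0.0},{"linear":[-0.0357,0.0023,0],"rot":[0,0,0],"jaw":0.0},{"linear":[-0.0357,0.0023,0],"rot":[0,0,0],"jaw":0.0},{"linear":[0,0,0],"rot":[0,0,0],"jaw":0.0},{"linear":[0,0,0],"rot":[0,0,0],"jaw":0.0}]'
python3 - <<'E'
from h import *
d=snap("wrist","b4");print(d['pos'],d['ori'].tolist())
for n,s,z in(("base",-.0222,.122),("mid",.0018,.122),("elb",.0288,.122),("tip",.0378,.134)):
    X=np.array([.4224,.9064,0])*s+np.array([.9064,-.4224,0])*.759; X[2]=z; print(n,X,proj(d,X))
crop(d['img'],160,120,400,300,3.3,"pics/b4c.png")
E
```

```text
t: 6.55
position: [0.7146, -0.2576, 0.2818]
orientation: [[-0.906, 0.423, -0.005], [0.423, 0.906, 0.003], [0.006, 0.0, -1.0]]
ft_force: [-1.2, 0.6, -0.3]
opening: 0.0067
[ 0.7146 -0.2576  0.2818] [[-0.9061586705130859, 0.4229041540712148, -0.005342314411083129], [0.4228940245074518, 0.9061743208585525, 0.002957068215613998], [0.0060916245655312316, 0.00042034016139018497, -0.99998135753838]]
base [ 0.6786 -0.3407  0.122 ] [226.5957 221.7497]
mid [ 0.6887 -0.319   0.122 ] [252.7768 221.7013]
elb [ 0.7001 -0.2945  0.122 ] [282.2307 221.6469]
tip [ 0.7039 -0.2863  0.134 ] [290.7617 225.4628]
```

View pics/b4.png

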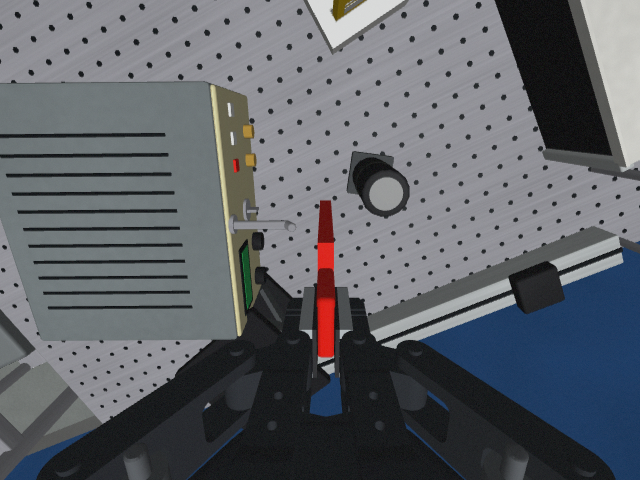

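View pics/b4c.png

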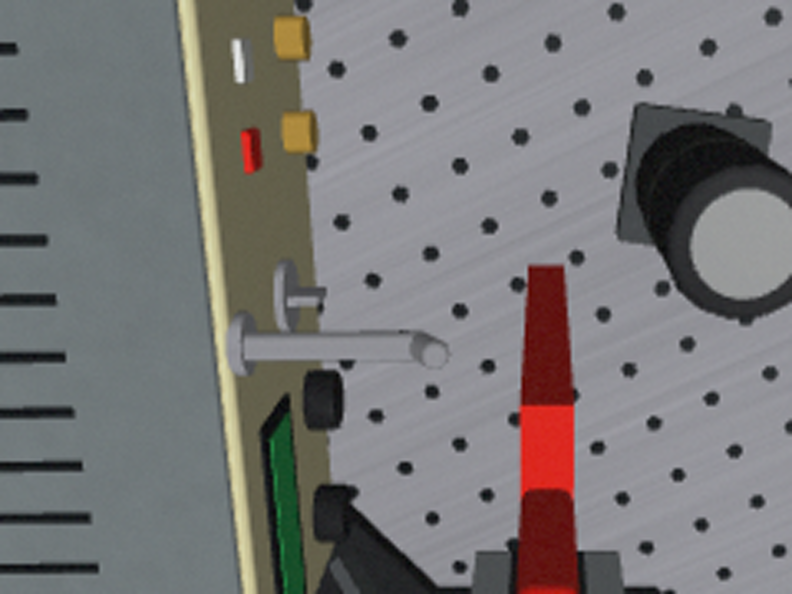

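The peg with the upturned tip runs from about (233,225) to (291,227). A smaller, shorter hook sits beside it at about (250,209) and is not the one. The peg lies 2–3 mm further along -tool x than my estimate. I'll descend in front of it and look again.

```bash
python3 -m jog '[{"linear":[0,0,0.03],"rot":[0,0,0],"jaw":0.0},{"linear":[0,0,0.04],"rot":[0,0,0],"jaw":0.0},{"linear":[0,0,0.03],"rot":[0,0,0],"jaw":0.0},{"linear":[0,0,0.015],"rot":[0,0,0],"jaw":0.0},{"linear":[0,0,0.0],"rot":[0,0,0],"jaw":0.0},{"linear":[0,0,0],"rot":[0,0,0],"jaw":0.0}]'
python3 - <<'E'
from h import *
d=snap("wrist","b5");print(d['pos'],d['ori'].tolist())
crop(d['img'],140,180,380,360,3.3,"pics/b5c.png")
d=snap("scene","b5s"); crop(d['img'],240,240,400,360,5,"pics/b5sc.png")
E
```

```text
t: 7.2
position: [0.7157, -0.2581, 0.1732]
orientation: [[-0.906, 0.423, 0.002], [0.423, 0.906, -0.001], [-0.003, -0.0, -1.0]]
ft_force: [0.1, -0.4, -0.2]
opening: 0.0069
[ 0.7157 -0.2581  0.1732] [[-0.9061634317642187, 0.4229212178050193, 0.0023406118032926037], [0.42291919516818016, 0.9061664301692828, -0.0013248368038888416], [-0.0026812854366952683, -0.00021062900468979499, -0.9999963831653739]]
```

View pics/b5c.png

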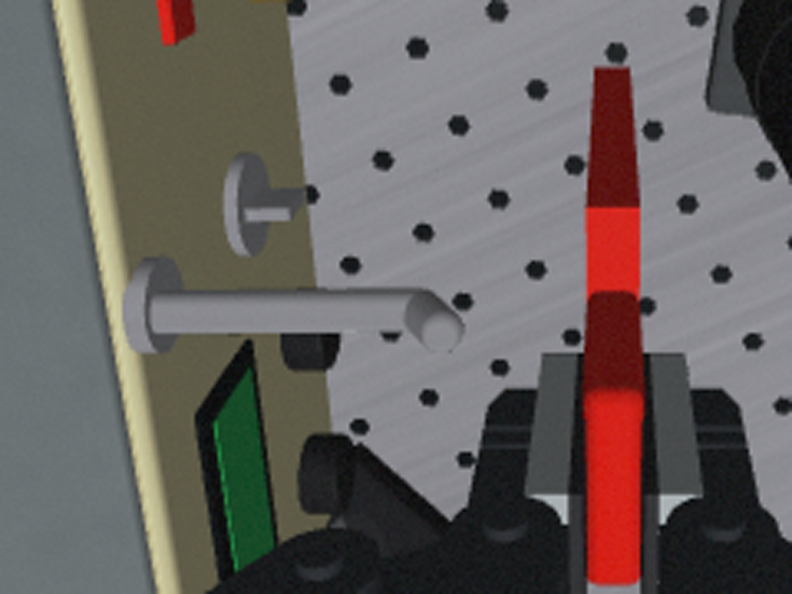

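View pics/b5sc.png

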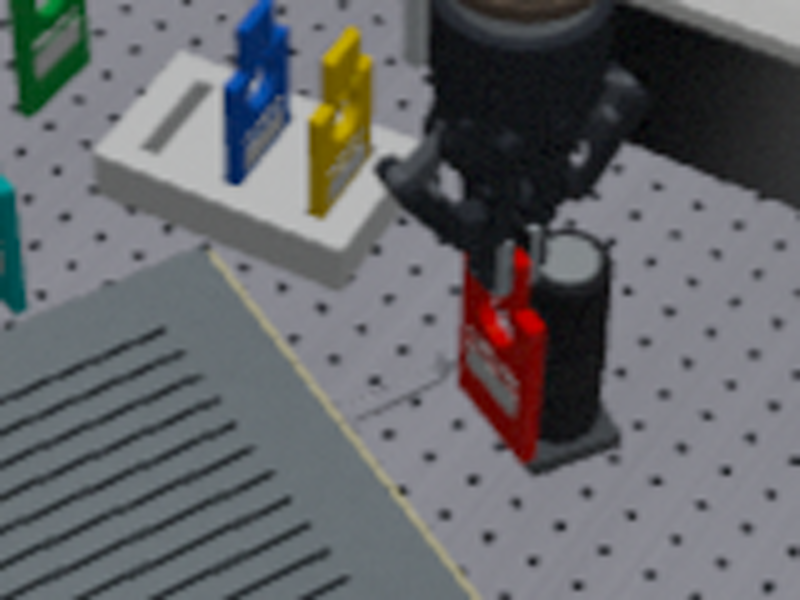

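```bash
python3 - <<'E'
from h import *
a=load("b4");b=load("b5"); T=load("a_top");S=load("a_scene")
R=b['ori'];p=b['pos']
for n,pa,pb in(("base",(234.2,224.8),(186.1,274.5)),("elbow",(285.8,224.8),(264.8,273.9)),("tip",(291.2,227.0),(273.6,280.0))):
    X,r=tri((a,pa),(b,pb)); print(n,X,r,"tool:",R.T@(X-p),"s",X[:2]@[.4224,.9064],"e",X[:2]@[.9064,-.4224])
    ### tip with known z
m=b['img'].astype(int); m=(m[...,2]>150)&(m[...,1]<60)&(m[...,0]<60)
sel=np.zeros_like(m); sel[298:358,310:340]=m[298:358,310:340]
L=(cloud(b,sel)-p)@R; print("tab top",L.min(0),L.max(0),L.mean(0))
mm=np.zeros((480,640),bool); mm[266:282,188:262]=1; L=(cloud(b,mm)-p)@R; L=L[L[:,2]<.07]
for y in np.arange(-.085,-.03,.01):
    q=L[abs(L[:,1]-y)<.005]; print(y,len(q),q.min(0) if len(q) else '',np.median(q,0) if len(q) else '',q.max(0) if len(q) else '')
E
```

```text
base [ 0.6832 -0.3344  0.126 ] [0.0003 0.0003] tool: [-0.0027 -0.0829  0.0472] s -0.014548941078695525 e 0.7605059675680316
elbow [ 0.7038 -0.2929  0.1228] [0.0003 0.0003] tool: [-0.0038 -0.0365  0.0504] s 0.03178795083877243 e 0.7616450744675612
tip [ 0.7061 -0.2871  0.1314] [0.0001 0.0001] tool: [-0.0034 -0.0303  0.0418] s 0.03799061856115972 e 0.7612689617834496
tab top [-0.0138 -0.0035 -0.0143] [ 0.0153  0.0035 -0.0105] [ 0.0014 -0.     -0.0122]
-0.085 76 [-0.0181 -0.0867  0.0456] [-0.0022 -0.0818  0.0487] [ 0.0006 -0.08    0.0695]
-0.07500000000000001 215 [-0.0066 -0.08    0.0451] [-0.0021 -0.0752  0.0471] [ 0.0008 -0.07    0.0514]
-0.06500000000000002 221 [-0.0068 -0.07    0.0444] [-0.0019 -0.0648  0.0471] [ 0.0008 -0.06    0.0524]
-0.05500000000000002 211 [-0.0067 -0.0598  0.0454] [-0.0019 -0.0551  0.0472] [ 0.0011 -0.05    0.0509]
-0.045000000000000026 219 [-0.0069 -0.05    0.0446] [-0.0019 -0.0451  0.0472] [ 0.0007 -0.04    0.0508]
-0.03500000000000003 40 [-0.0064 -0.04    0.0453] [-0.0022 -0.0391  0.0471] [ 0.0009 -0.0381  0.0502]
```

The two views and the depth agree: the peg axis is at tool x -3 mm, z +50.5 mm (0.1225 m world), and the tip ends at y -30 mm. The eye is at (1.4,0,36.7) mm. I'll align the eye with the tip, then thread it on slowly.

```bash
python3 -m jog '[{"linear":[-0.0044,0,0.005],"rot":[0,0,0],"jaw":0.0},{"linear":[0,0,0.0048],"rot":[0,0,0],"jaw":0.0},{"linear":[0,-0.005,0],"rot":[0,0,0],"jaw":0.0},{"linear":[0,-0.005,0],"rot":[0,0,0],"jaw":0.0},{"linear":[0,-0.004,0],"rot":[0,0,0],"jaw":0.0},{"linear":[0,0,0],"rot":[0,0,0],"jaw":0.0}]'
python3 - <<'E'
from h import *
d=snap("wrist","b6");print(d['pos'])
crop(d['img'],140,180,380,360,3.3,"pics/b6c.png")
R=d['ori'];p=d['pos']
b=load("b5")
for n,X in(("elb",[.7036,-.2929,.1225]),("tip",[.7061,-.2871,.1335]),("mid",b['pos']+b['ori']@np.array([-.003,-.0663,.0505]))): print(n,R.T@(np.array(X)-p))
E
```

```text
t: 7.9
position: [0.7131, -0.2735, 0.1612]
orientation: [[-0.906, 0.424, 0.0], [0.424, 0.906, -0.0], [-0.0, -0.0, -1.0]]
ft_force: [0.1, -0.9, -1.3]
opening: 0.0069
[ 0.7131 -0.2735  0.1612]
elb [ 0.0004 -0.0216  0.0388]
tip [ 0.0006 -0.0153  0.0277]
mid [ 0.0009 -0.0513  0.0386]
```

View pics/b6c.png

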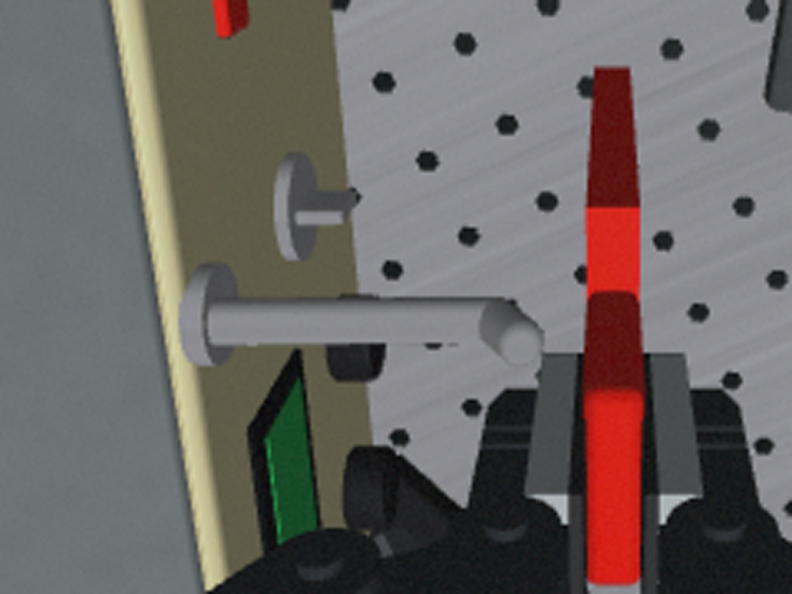

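```bash
python3 -m jog '[{"linear":[0,0,-0.0018],"rot":[0,0,0],"jaw":0.0},{"linear":[0,0,0],"rot":[0,0,0],"jaw":0.0},{"linear":[0,-0.004,0],"rot":[0,0,0],"jaw":0.0},{"linear":[0,-0.004,0],"rot":[0,0,0],"jaw":0.0},{"linear":[0,-0.004,0],"rot":[0,0,0],"jaw":0.0},{"linear":[0,-0.004,0],"rot":[0,0,0],"jaw":0.0},{"linear":[0,-0.004,0],"rot":[0,0,0],"jaw":0.0}]'; python3 -m jog '[{"linear":[0,-0.004,0],"rot":[0,0,0],"jaw":0.0},{"linear":[0,-0.004,0],"rot":[0,0,0],"jaw":0.0},{"linear":[0,-0.004,0],"rot":[0,0,0],"jaw":0.0},{"linear":[0,-0.004,0],"rot":[0,0,0],"jaw":0.0},{"linear":[0,-0.004,0],"rot":[0,0,0],"jaw":0.0},{"linear":[0,-0.003,0],"rot":[0,0,0],"jaw":0.0}]'
python3 - <<'E'
from h import *
d=snap("wrist","b7");print(d['pos'])
crop(d['img'],140,180,380,360,3.3,"pics/b7c.png")
R=d['ori'];p=d['pos']
b=load("b5")
for n,X in(("elb",[.7036,-.2929,.1225]),("tip",[.7061,-.2871,.1335]),("mid",b['pos']+b['ori']@np.array([-.003,-.0663,.0505]))): print(n,R.T@(np.array(X)-p))
d=snap("scene","b7s"); crop(d['img'],240,240,400,360,5,"pics/b7sc.png")
E
```

```text
t: 8.65
position: [0.7047, -0.291, 0.1627]
orientation: [[-0.906, 0.423, -0.0], [0.423, 0.906, 0.0], [0.0, -0.0, -1.0]]
ft_force: [-0.6, -0.7, -0.4]
opening: 0.0071
t: 9.25
position: [0.695, -0.3118, 0.1628]
orientation: [[-0.906, 0.423, -0.0], [0.423, 0.906, -0.0], [0.0, -0.0, -1.0]]
ft_force: [-0.0, -0.2, -1.3]
opening: 0.0069
[ 0.695  -0.3118  0.1628]
elb [0.0002 0.0208 0.0403]
tip [0.0004 0.0271 0.0293]
mid [ 0.0008 -0.0089  0.0401]
```

View pics/b7c.png

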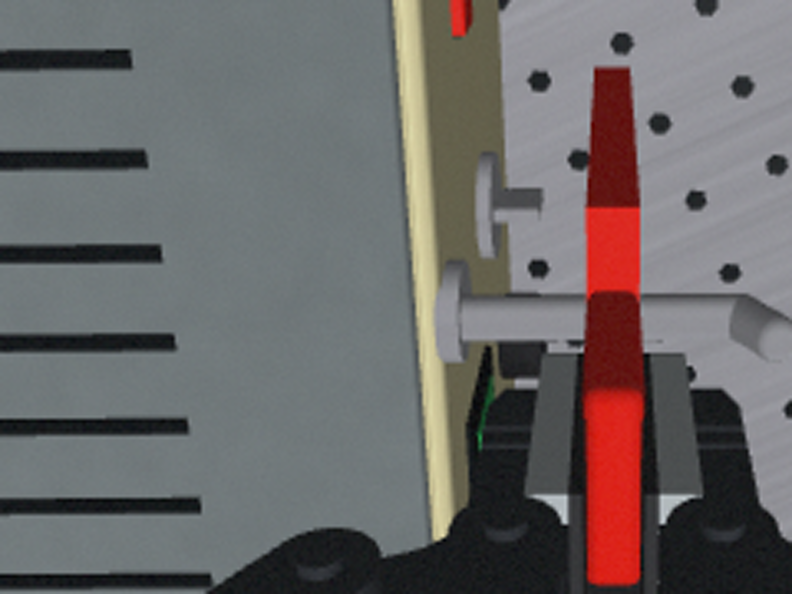

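View pics/b7sc.png

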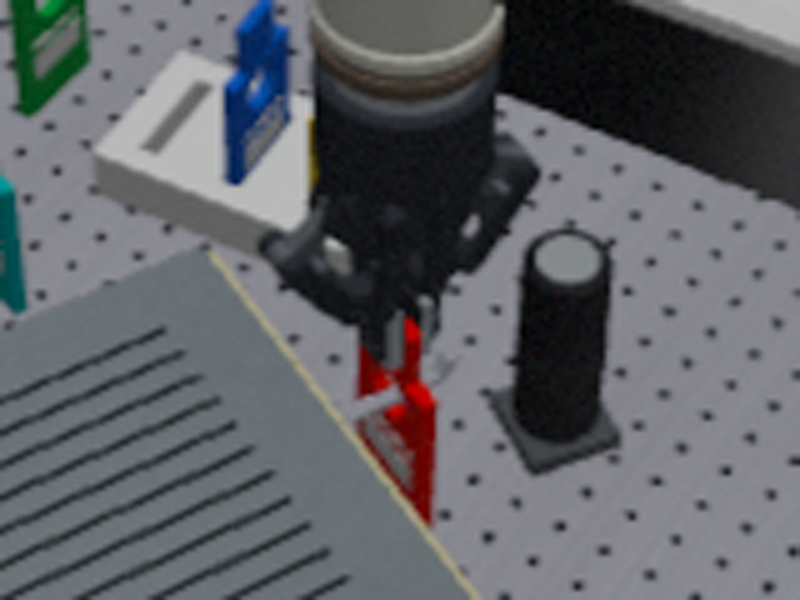

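The peg passes through the eye with no contact force: it is visible on both sides of the tag, and the scene view agrees. I'll lower the tag onto the peg.

```bash
python3 -m jog '[{"linear":[0,0,0.005],"rot":[0,0,0],"jaw":0.0},{"linear":[0,0,0.004],"rot":[0,0,0],"jaw":0.0},{"linear":[0,0,0.0015],"rot":[0,0,0],"jaw":0.0},{"linear":[0,0,0],"rot":[0,0,0],"jaw":0.0}]';  python3 -m jog '[{"linear":[0,0,0.0012],"rot":[0,0,0],"jaw":0.0},{"linear":[0,0,0],"rot":[0,0,0],"jaw":0.0}]'
```

```text
t: 9.75
position: [0.6949, -0.311, 0.1514]
orientation: [[-0.906, 0.423, -0.001], [0.423, 0.906, 0.001], [0.001, 0.0, -1.0]]
ft_force: [-0.1, 0.2, -1.2]
opening: 0.0071
t: 9.95
position: [0.6952, -0.3114, 0.1511]
orientation: [[-0.906, 0.423, 0.0], [0.423, 0.906, 0.0], [-0.0, 0.0, -1.0]]
ft_force: [-0.4, 1.5, -1.2]
opening: 0.0073
```

```bash
python3 -m jog '[{"linear":[0,0,0.001],"rot":[0,0,0],"jaw":0.0},{"linear":[0,0,0],"rot":[0,0,0],"jaw":0.0}]';  python3 -m jog '[{"linear":[0,0,0.0006],"rot":[0,0,0],"jaw":0.0},{"linear":[0,0,0],"rot":[0,0,0],"jaw":0.0}]'
```

```text
t: 10.15
position: [0.6954, -0.3115, 0.1504]
orientation: [[-0.906, 0.423, 0.001], [0.423, 0.906, -0.0], [-0.001, -0.0, -1.0]]
ft_force: [1.0, 0.3, 0.1]
opening: 0.0074
t: 10.35
position: [0.6954, -0.3116, 0.1503]
orientation: [[-0.906, 0.423, 0.001], [0.423, 0.906, -0.0], [-0.001, -0.0, -1.0]]
ft_force: [-0.8, 0.7, 2.0]
opening: 0.0071
```

Contact is felt: Fz has gone to +2 N and z has stalled. I'll release partially and look.

```bash
python3 -m jog '[{"linear":[0,0,0],"rot":[0,0,0],"jaw":0.014},{"linear":[0,0,0],"rot":[0,0,0],"jaw":0.02},{"linear":[0,0,0],"rot":[0,0,0],"jaw":0.03},{"linear":[0,0,0],"rot":[0,0,0],"jaw":0.03},{"linear":[0,0,0],"rot":[0,0,0],"jaw":0.03}]'
python3 - <<'E'
from h import *
d=snap("wrist","b8");print(d['pos'])
crop(d['img'],200,180,440,360,3.3,"pics/b8c.png")
d=snap("scene","b8s"); crop(d['img'],240,240,400,360,5,"pics/b8sc.png")
E
```

```text
t: 10.85
position: [0.6951, -0.3114, 0.1493]
orientation: [[-0.906, 0.423, -0.0], [0.423, 0.906, 0.0], [0.0, -0.0, -1.0]]
ft_force: [-0.6, 0.1, 0.1]
opening: 0.0302
[ 0.6951 -0.3114  0.1493]
```

View pics/b8c.png

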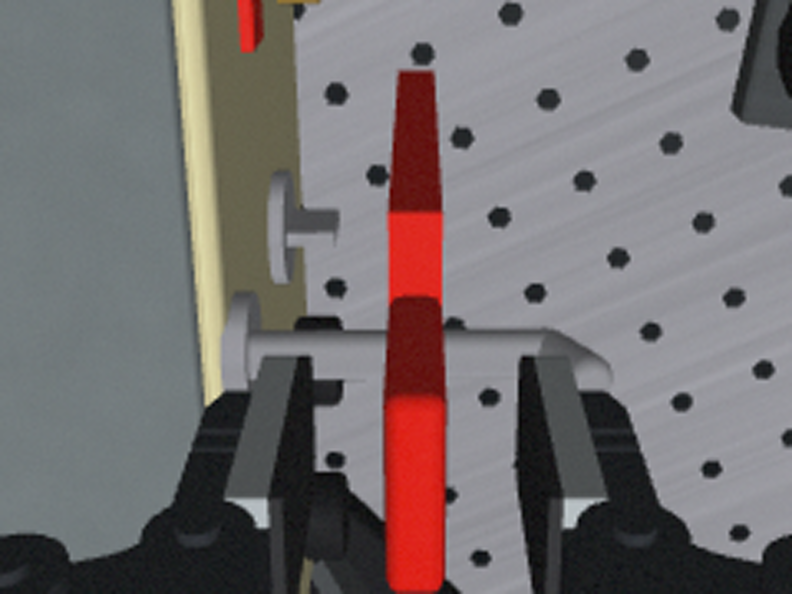

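View pics/b8sc.png

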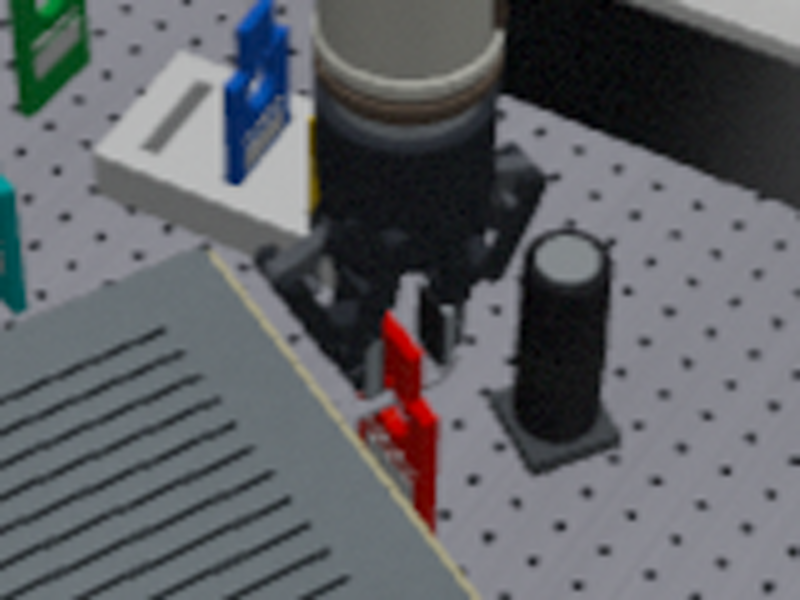

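The tag hangs free between the open fingers, centred at crop (415,490), with the peg through its eye. I'll back straight up, then turn and move over the enclosure to look.

```bash
python3 -m jog '[{"linear":[0,0,-0.01],"rot":[0,0,0],"jaw":0.03},{"linear":[0,0,-0.02],"rot":[0,0,0],"jaw":0.03},{"linear":[0,0,-0.03],"rot":[0,0,0],"jaw":0.03},{"linear":[0,0,-0.04],"rot":[0,0,0],"jaw":0.03},{"linear":[0,0,-0.04],"rot":[0,0,0],"jaw":0.03},{"linear":[0,0,-0.03],"rot":[0,0,0],"jaw":0.03},{"linear":[0,0,0],"rot":[0,0,8.5],"jaw":0.04},{"linear":[0,0,0],"rot":[0,0,8.5],"jaw":0.05},{"linear":[0,0,0],"rot":[0,0,8.5],"jaw":0.05},{"linear":[0,0,0],"rot":[0,0,8.5],"jaw":0.05},{"linear":[0,0,0],"rot":[0,0,8.5],"jaw":0.05},{"linear":[0,0,0],"rot":[0,0,8.5],"jaw":0.05},{"linear":[0,0,0],"rot":[0,0,8.5],"jaw":0.05},{"linear":[0,0,0],"rot":[0,0,0.7],"jaw":0.05}]'
python3 -m jog '[{"linear":[0.0432,-0.0129,0],"rot":[0,0,0],"jaw":0.05},{"linear":[0.0432,-0.0129,0],"rot":[0,0,0],"jaw":0.05},{"linear":[0.0432,-0.0129,0],"rot":[0,0,0],"jaw":0.05},{"linear":[0.0432,-0.0129,0],"rot":[0,0,0],"jaw":0.05},{"linear":[0.0432,-0.0129,0],"rot":[0,0,0],"jaw":0.05},{"linear":[0.0432,-0.0129,0],"rot":[0,0,0],"jaw":0.05},{"linear":[0.0432,-0.0129,0],"rot":[0,0,0],"jaw":0.05},{"linear":[0.0432,-0.0129,0],"rot":[0,0,0],"jaw":0.05},{"linear":[0.0432,-0.0129,0],"rot":[0,0,0],"jaw":0.05},{"linear":[0.0432,-0.0129,0],"rot":[0,0,0],"jaw":0.05},{"linear":[0,0,0],"rot":[0,0,0],"jaw":0.05}]'
python3 - <<'E'
from h import *
d=snap("wrist","b9");print(d['pos'],d['ori'])
for X in([.536,.1225,.1626],[.5265,.2357,.1574],[.5515,.0528,.1536]): print(proj(d,X))
d=snap("scene","b9s"); crop(d['img'],240,240,400,360,5,"pics/b9sc.png")
E
```

```text
t: 12.35
position: [0.6953, -0.3115, 0.3205]
orientation: [[-0.082, 0.997, 0.001], [0.997, 0.082, -0.001], [-0.001, 0.001, -1.0]]
ft_force: [-0.3, -0.0, 0.6]
opening: 0.0499
t: 13.45
position: [0.5289, 0.1127, 0.3207]
orientation: [[-0.093, 0.996, 0.001], [0.996, 0.093, 0.002], [0.002, 0.001, -1.0]]
ft_force: [0.4, 0.4, -0.7]
opening: 0.0502
[0.5289 0.1127 0.3207] [[-0.0926  0.9957  0.001 ]
 [ 0.9957  0.0926  0.0018]
 [ 0.0017  0.0012 -1.    ]]
[334.0748 209.2137]
[336.2002  70.3185]
[342.3586 276.0743]
```

View pics/b9.png

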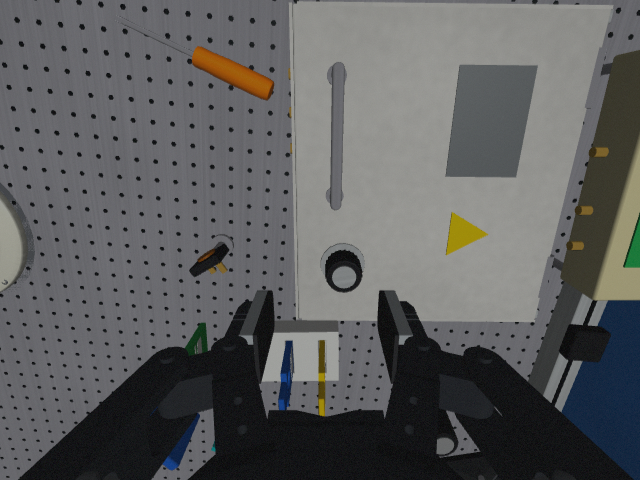

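View pics/b9sc.png

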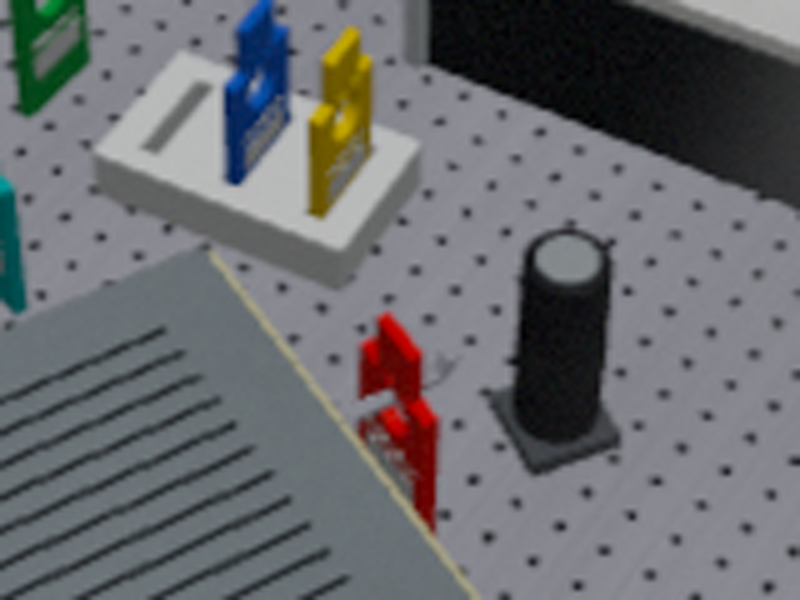

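The tag stays hung by itself in the scene view. In the wrist view the handle runs from (338,70) to (336,203), with the knob top at (344,275). I'll compute both positions.

```bash
python3 - <<'E'
from h import *
b=load("b9");t=load("a_top");s=load("a_scene")
R=b['ori'];p=b['pos']
mm=np.zeros((480,640),bool); mm[60:215,325:350]=1; P=cloud(b,mm); print(np.percentile(P[:,2],[2,50,98]))
H=P[P[:,2]>.152]; print("bar",len(H),H.min(0),H.max(0),H.mean(0))
q=np.polyfit(H[:,1],H[:,0],1); print("dx/dy",q[0],"angle of bar normal deg",np.degrees(np.arctan(-q[0])), "tool y", np.degrees(np.arctan2(R[1,1],R[0,1])))
yc=(H[:,1].min()+H[:,1].max())/2; print("centre",np.polyval(q,yc),yc,"top z",np.percentile(H[:,2],[50,90]))
W=P[(P[:,2]<.14)];print("cover z",np.median(W[:,2]))
crop(b['img'],300,50,380,310,2.3,"pics/b9h.png")
mm=np.zeros((480,640),bool); mm[255:292,325:362]=1; P=cloud(b,mm); K=P[P[:,2]>.145]; print("knob top",len(K),K.min(0),K.max(0),K.mean(0))
hc=np.array([np.polyval(q,yc),yc,.16]); print("tool",R.T@(hc-p)); print("tri ends",tri((b,(338,70)),(t,(170+120/4,130+440/4)),(s,(300+302/4,150+65/4))),tri((b,(336,203)),(t,(170+318/4,130+432/4)),(s,(300+240/4,150+138/4))))
print("tri knob",tri((b,(344,276)),(t,(170+440/4,130+410/4)),(s,(300+205/4,150+207/4))))
E
```

```text
[0.12   0.1228 0.1671]
bar 1724 [0.5229 0.1229 0.1603] [0.5411 0.2412 0.1682] [0.5317 0.1857 0.1652]
dx/dy -0.08045023890973305 angle of bar normal deg 4.599553080592361 tool y 5.3123455267198505
centre 0.5320186790475705 0.18201550727571986 top z [0.1655 0.1667]
cover z 0.12141317660155615
knob top 1048 [0.5341 0.0365 0.145 ] [0.5702 0.072  0.1574] [0.5521 0.0558 0.1546]
tool [0.0684 0.0093 0.1608]
tri ends (array([0.527 , 0.2358, 0.1575]), array([0.001 , 0.0012, 0.0021])) (array([0.5362, 0.1252, 0.1597]), array([0.0027, 0.004 , 0.0018]))
tri knob (array([0.552 , 0.0528, 0.1537]), array([0.0011, 0.002 , 0.0011]))
```

View pics/b9h.png

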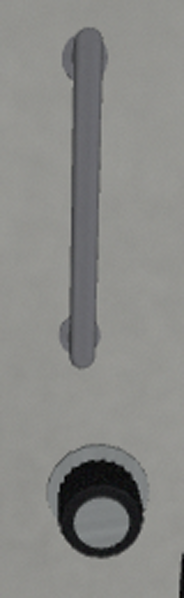

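```bash
python3 -m jog '[{"linear":[0.034,0.0047,0],"rot":[0,0,0],"jaw":0.05},{"linear":[0.0344,0.0046,0],"rot":[0,0,0],"jaw":0.05},{"linear":[0,0,0.04],"rot":[0,0,0.7],"jaw":0.05},{"linear":[0,0,0.04],"rot":[0,0,0],"jaw":0.05},{"linear":[0,0,0.04],"rot":[0,0,0],"jaw":0.05},{"linear":[0,0,0],"rot":[0,0,0],"jaw":0.05}]'
python3 - <<'E'
from h import *
d=snap("wrist","b10");print(d['pos']); print(proj(d,[.532,.181,.160]), d['ori'].T@(np.array([.532,.181,.160])-d['pos']))
E
```

```text
t: 14.15
position: [0.5308, 0.1754, 0.1932]
orientation: [[-0.071, 0.997, -0.012], [0.997, 0.071, -0.002], [-0.001, -0.012, -1.0]]
ft_force: [-1.1, 0.8, -1.3]
opening: 0.0498
[0.5308 0.1754 0.1932]
[328.9576 272.5727] [0.0055 0.002  0.0332]
```

View pics/b10.png

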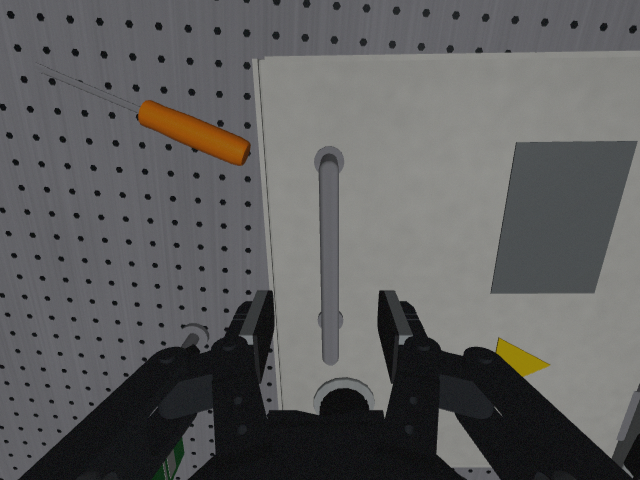

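The bar lies between the open fingers at u≈330, v 160–362. I'll descend and close gently.

```bash
python3 -m jog '[{"linear":[0.005,0.0018,0.02],"rot":[0,0,0],"jaw":0.05},{"linear":[0,0,0.013],"rot":[0,0,0],"jaw":0.05},{"linear":[0,0,0.008],"rot":[0,0,0],"jaw":0.05},{"linear":[0,0,0],"rot":[0,0,0],"jaw":0.05}]' 25
python3 -m jog '[{"linear":[0,0,0],"rot":[0,0,0],"jaw":0.0},{"linear":[0,0,0],"rot":[0,0,0],"jaw":0.0},{"linear":[0,0,0],"rot":[0,0,0],"jaw":0.0},{"linear":[0,0,0],"rot":[0,0,0],"jaw":0.0},{"linear":[0,0,0],"rot":[0,0,0],"jaw":0.0},{"linear":[0,0,0],"rot":[0,0,0],"jaw":0.0}]' 25
python3 - <<'E'
from h import *
d=snap("wrist","b11");print(d['pos'])
E
```

```text
t: 14.6
position: [0.5356, 0.1819, 0.1584]
orientation: [[-0.071, 0.997, -0.001], [0.997, 0.071, -0.0], [-0.0, -0.001, -1.0]]
ft_force: [-0.3, 0.2, -0.5]
opening: 0.0499
t: 15.2
position: [0.5322, 0.1821, 0.1595]
orientation: [[-0.072, 0.997, -0.009], [0.997, 0.072, -0.002], [-0.001, -0.009, -1.0]]
ft_force: [-16.8, -3.1, 13.6]
opening: 0.0088
[0.5322 0.1821 0.1595]
```

View pics/b11.png

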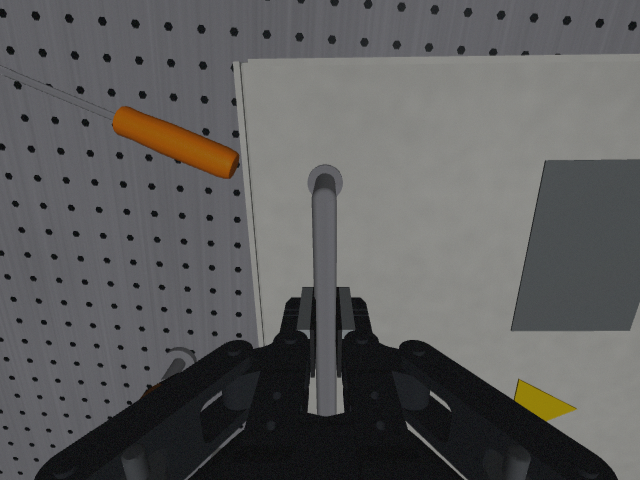

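The bar is held but the grip is strained (Fx -17, Fz +14 N), because the jaws were about 3 mm off centre. I'll relax the command towards the bar.

```bash
python3 -m jog '[{"linear":[0,-0.0015,0],"rot":[0,0,0],"jaw":0.0},{"linear":[0,-0.001,0],"rot":[0,0,0],"jaw":0.0},{"linear":[0,0,0],"rot":[0,0,0],"jaw":0.0}]'; python3 -m jog '[{"linear":[0,0,-0.001],"rot":[0,0,0],"jaw":0.0},{"linear":[0,0,0],"rot":[0,0,0],"jaw":0.0}]'
```

```text
t: 15.55
position: [0.5321, 0.1821, 0.1596]
orientation: [[-0.072, 0.997, -0.003], [0.997, 0.072, -0.001], [-0.001, -0.003, -1.0]]
ft_force: [-6.8, -2.3, 6.1]
opening: 0.0087
t: 15.75
position: [0.5321, 0.1821, 0.1596]
orientation: [[-0.072, 0.997, -0.003], [0.997, 0.072, -0.001], [-0.0, -0.003, -1.0]]
ft_force: [-6.0, -0.4, 4.1]
opening: 0.0086
```

```bash
python3 -m jog '[{"linear":[0,-0.0015,-0.001],"rot":[0,0,0],"jaw":0.0},{"linear":[0,0,-0.001],"rot":[0,0,0],"jaw":0.0},{"linear":[0,0,0],"rot":[0,0,0],"jaw":0.0}]'; python3 -m jog '[{"linear":[0,0,-0.001],"rot":[0,0,0],"jaw":0.0},{"linear":[0,0,-0.001],"rot":[0,0,0],"jaw":0.0},{"linear":[0,0,0],"rot":[0,0,0],"jaw":0.0}]';  python3 -m jog '[{"linear":[0,0,-0.001],"rot":[0,0,0],"jaw":0.0},{"linear":[0,0,-0.001],"rot":[0,0,0],"jaw":0.0},{"linear":[0,0,0],"rot":[0,0,0],"jaw":0.0}]'
```

```text
t: 16.05
position: [0.5323, 0.1821, 0.1616]
orientation: [[-0.071, 0.997, 0.002], [0.997, 0.071, 0.0], [0.0, 0.002, -1.0]]
ft_force: [4.2, 0.5, -5.5]
opening: 0.0086
t: 16.35
position: [0.5325, 0.1821, 0.1627]
orientation: [[-0.071, 0.997, 0.002], [0.997, 0.071, 0.0], [0.0, 0.002, -1.0]]
ft_force: [8.6, 1.2, -10.5]
opening: 0.0089
t: 16.65
position: [0.5325, 0.1821, 0.1631]
orientation: [[-0.071, 0.997, 0.002], [0.997, 0.071, 0.001], [0.001, 0.002, -1.0]]
ft_force: [11.6, 0.9, -19.8]
opening: 0.0086
```

The cover rose 3.5 mm and then stalled at 20 N, so it looks caught. I'll take out the sideways force and confirm before deciding.

```bash
python3 -m jog '[{"linear":[0,0.0015,0],"rot":[0,0,0],"jaw":0.0},{"linear":[0,0.001,0],"rot":[0,0,0],"jaw":0.0},{"linear":[0,0,0],"rot":[0,0,0],"jaw":0.0}]'; python3 -m jog '[{"linear":[0,0,-0.0005],"rot":[0,0,0],"jaw":0.0},{"linear":[0,0,0],"rot":[0,0,0],"jaw":0.0}]'
```

```text
t: 16.95
position: [0.5326, 0.1821, 0.1631]
orientation: [[-0.071, 0.997, -0.005], [0.997, 0.071, -0.0], [-0.0, -0.005, -1.0]]
ft_force: [3.0, 1.0, -17.5]
opening: 0.0089
t: 17.15
position: [0.5327, 0.1821, 0.1636]
orientation: [[-0.071, 0.997, -0.004], [0.997, 0.071, -0.0], [-0.0, -0.004, -1.0]]
ft_force: [4.4, 1.3, -24.9]
opening: 0.0086
```

At 25 N with only about 4 mm of give, it is definitely caught. I'll let the cover back down, release the handle and go to the knob.

```bash
python3 -m jog '[{"linear":[0,0,0.002],"rot":[0,0,0],"jaw":0.0},{"linear":[0,0,0.002],"rot":[0,0,0],"jaw":0.0},{"linear":[0,0,0.002],"rot":[0,0,0],"jaw":0.0},{"linear":[0,0,0.001],"rot":[0,0,0],"jaw":0.0},{"linear":[0,0,0],"rot":[0,0,0],"jaw":0.0}]'; python3 -m jog '[{"linear":[0,0,0],"rot":[0,0,0],"jaw":0.02},{"linear":[0,0,0],"rot":[0,0,0],"jaw":0.05},{"linear":[0,0,0],"rot":[0,0,0],"jaw":0.05},{"linear":[0,0,0],"rot":[0,0,0],"jaw":0.05}]'
```

```text
t: 17.65
position: [0.5323, 0.1821, 0.1607]
orientation: [[-0.072, 0.997, -0.005], [0.997, 0.072, -0.001], [-0.001, -0.005, -1.0]]
ft_force: [-10.3, -2.3, -2.2]
opening: 0.0087
t: 18.05
position: [0.5355, 0.1824, 0.1607]
orientation: [[-0.071, 0.997, 0.003], [0.997, 0.071, 0.0], [0.0, 0.003, -1.0]]
ft_force: [0.4, -0.1, 0.0]
opening: 0.0498
```

```bash
python3 -m jog '[{"linear":[0,0,-0.015],"rot":[0,0,0],"jaw":0.05},{"linear":[0,0,-0.03],"rot":[0,0,0],"jaw":0.06},{"linear":[0,0,-0.025],"rot":[0,0,0],"jaw":0.06},{"linear":[-0.0434,0.0024,0],"rot":[0,0,0],"jaw":0.06},{"linear":[-0.0434,0.0024,0],"rot":[0,0,0],"jaw":0.06},{"linear":[-0.0434,0.0025,0],"rot":[0,0,0],"jaw":0.06},{"linear":[0,0,0],"rot":[0,0,0],"jaw":0.06},{"linear":[0,0,0],"rot":[0,0,0],"jaw":0.06}]'
python3 - <<'E'
from h import *
d=snap("wrist","b12");print(d['pos'],d['ori'])
print(proj(d,[.552,.053,.1537]),d['ori'].T@(np.array([.552,.053,.139])-d['pos']))
mm=np.zeros((480,640),bool); mm[200:300,270:380]=1; P=cloud(d,mm); K=P[(P[:,2]>.149)&(P[:,2]<.16)]; print("knob top",len(K),K.min(0),K.max(0),K.mean(0))
crop(d['img'],220,160,440,325,3.6,"pics/b12c.png")
E
```

```text
t: 18.85
position: [0.5512, 0.0522, 0.2302]
orientation: [[-0.069, 0.998, 0.001], [0.998, 0.069, 0.0], [0.0, 0.001, -1.0]]
ft_force: [0.8, -0.2, 0.4]
opening: 0.0599
[0.5512 0.0522 0.2302] [[-0.069   0.9976  0.0014]
 [ 0.9976  0.069   0.0003]
 [ 0.0002  0.0014 -1.    ]]
[326.5076 251.3398] [0.0007 0.0008 0.0912]
knob top 2149 [0.5345 0.0355 0.149 ] [0.5717 0.0719 0.1578] [0.5527 0.0548 0.1552]
```

View pics/b12c.png

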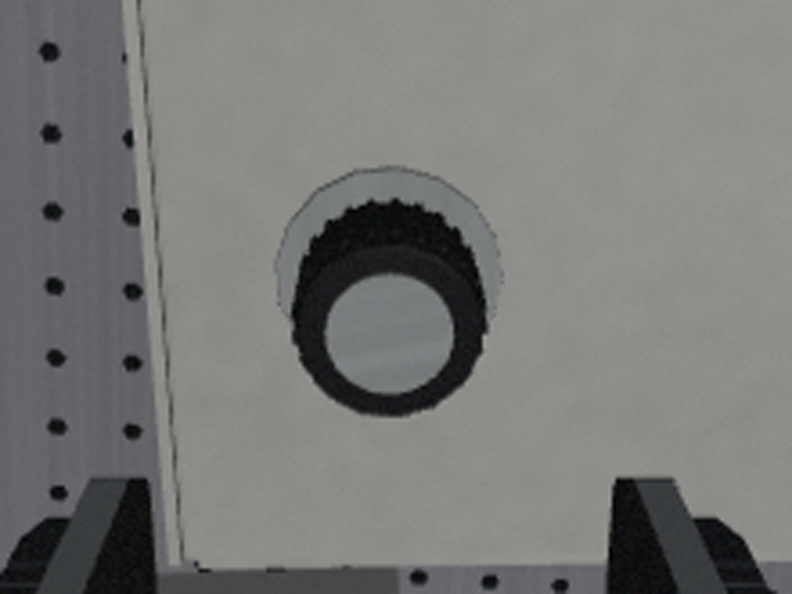

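The knob top is centred at (328,252), which gives (0.553,0.0535). I'll descend around it and grip.

```bash
python3 -m jog '[{"linear":[0.0012,0.0018,0.03],"rot":[0,0,0],"jaw":0.06},{"linear":[0,0,0.03],"rot":[0,0,0],"jaw":0.06},{"linear":[0,0,0.02],"rot":[0,0,0],"jaw":0.06},{"linear":[0,0,0.0132],"rot":[0,0,0],"jaw":0.06},{"linear":[0,0,0],"rot":[0,0,0],"jaw":0.06},{"linear":[0,0,0],"rot":[0,0,0],"jaw":0.06}]'; python3 -m jog '[{"linear":[0,0,0],"rot":[0,0,0],"jaw":0.02},{"linear":[0,0,0],"rot":[0,0,0],"jaw":0.02},{"linear":[0,0,0],"rot":[0,0,0],"jaw":0.02},{"linear":[0,0,0],"rot":[0,0,0],"jaw":0.02},{"linear":[0,0,0],"rot":[0,0,0],"jaw":0.02}]' 40
python3 - <<'E'
from h import *
d=snap("wrist","b13");print(d['pos'])
E
```

```text
t: 19.5
position: [0.553, 0.0548, 0.1368]
orientation: [[-0.072, 0.997, 0.001], [0.997, 0.072, -0.0], [-0.0, 0.001, -1.0]]
ft_force: [0.2, 0.2, 0.2]
opening: 0.06
t: 20.0
position: [0.5527, 0.0542, 0.1376]
orientation: [[-0.071, 0.997, 0.001], [0.997, 0.071, -0.0], [-0.0, 0.001, -1.0]]
ft_force: [-4.0, 0.5, 6.6]
opening: 0.035
[0.5527 0.0542 0.1376]
```

View pics/b13.png

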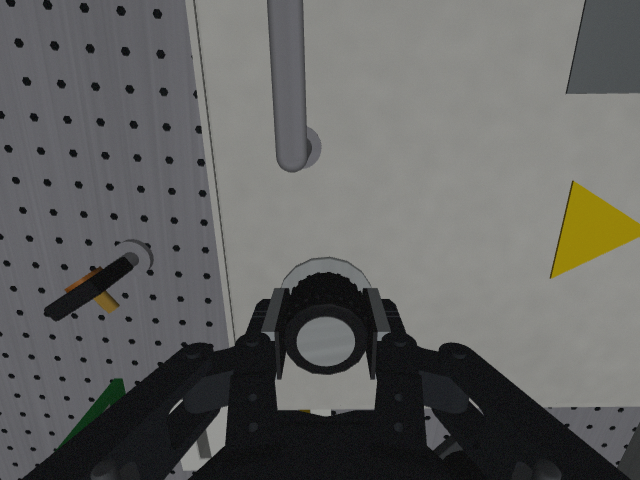

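The knob is gripped centrally at (325,340), opening 35 mm. I'll turn it anticlockwise seen from above, which is negative about tool z.

```bash
python3 -m jog '[{"linear":[0,0,0],"rot":[0,0,-5],"jaw":0.02},{"linear":[0,0,0],"rot":[0,0,-5],"jaw":0.02},{"linear":[0,0,0],"rot":[0,0,-5],"jaw":0.02},{"linear":[0,0,0],"rot":[0,0,0],"jaw":0.02}]'; python3 -c "
from workcell import manip; s=manip.read_state(); print(s['moment'],s['tau'][5])"
python3 -m jog '[{"linear":[0,0,0],"rot":[0,0,-5],"jaw":0.02},{"linear":[0,0,0],"rot":[0,0,-5],"jaw":0.02},{"linear":[0,0,0],"rot":[0,0,-5],"jaw":0.02},{"linear":[0,0,0],"rot":[0,0,-5],"jaw":0.02},{"linear":[0,0,0],"rot":[0,0,-5],"jaw":0.02},{"linear":[0,0,0],"rot":[0,0,-5],"jaw":0.02},{"linear":[0,0,0],"rot":[0,0,-5],"jaw":0.02},{"linear":[0,0,0],"rot":[0,0,-5],"jaw":0.02},{"linear":[0,0,0],"rot":[0,0,0],"jaw":0.02}]';  python3 -c "
from workcell import manip; s=manip.read_state(); print(s['moment'],s['tau'][5])"
```

```text
t: 20.45
position: [0.5524, 0.0541, 0.1377]
orientation: [[-0.329, 0.944, -0.0], [0.944, 0.329, -0.0], [-0.0, -0.0, -1.0]]
ft_force: [-5.9, -0.3, 8.0]
opening: 0.0348
[-0.06607266  0.91820029  0.03760714] -0.4161678906530142
t: 21.35
position: [0.5518, 0.0537, 0.1376]
orientation: [[-0.859, 0.512, -0.002], [0.512, 0.859, -0.001], [0.001, -0.002, -1.0]]
ft_force: [-7.9, -1.2, 9.2]
opening: 0.0348
[-0.29726146  1.28703311  0.04097849] -0.4170532152056694
```

```bash
python3 -m jog '[{"linear":[0,0,0],"rot":[0,0,-5],"jaw":0.02},{"linear":[0,0,0],"rot":[0,0,-5],"jaw":0.02},{"linear":[0,0,0],"rot":[0,0,0],"jaw":0.02}]'; python3 -c "
from workcell import manip; s=manip.read_state(); print(s['moment'],s['tau'][5])"; python3 -m jog '[{"linear":[0,0,0],"rot":[0,0,-4],"jaw":0.02},{"linear":[0,0,0],"rot":[0,0,0],"jaw":0.02}]';python3 -c "
from workcell import manip; s=manip.read_state(); print(s['moment'],s['tau'][5])"
```

```text
t: 21.65
position: [0.5517, 0.0535, 0.1376]
orientation: [[-0.935, 0.355, -0.002], [0.355, 0.935, -0.002], [0.001, -0.002, -1.0]]
ft_force: [-9.3, -3.4, 10.7]
opening: 0.0349
[-0.45967153  1.33745169  0.07140373] -0.41602679528295994
t: 21.85
position: [0.5517, 0.0534, 0.1376]
orientation: [[-0.957, 0.289, -0.002], [0.289, 0.957, -0.002], [0.002, -0.002, -1.0]]
ft_force: [-8.7, -3.2, 10.3]
opening: 0.0351
[-0.46712833  1.37830301  0.04210411] -0.29367380775511265
```

The wrist turned 69° (1.21 rad) with no slip visible. I'll release, rise, turn back and return to the handle.

```bash
python3 -m jog '[{"linear":[0,0,0],"rot":[0,0,0],"jaw":0.06},{"linear":[0,0,0],"rot":[0,0,0],"jaw":0.06},{"linear":[0,0,0],"rot":[0,0,0],"jaw":0.06},{"linear":[0,0,-0.02],"rot":[0,0,0],"jaw":0.06},{"linear":[0,0,-0.04],"rot":[0,0,0],"jaw":0.06},{"linear":[0,0,-0.03],"rot":[0,0,0],"jaw":0.06},{"linear":[0,0,0],"rot":[0,0,8.5],"jaw":0.05},{"linear":[0,0,0],"rot":[0,0,8.5],"jaw":0.05},{"linear":[0,0,0],"rot":[0,0,8.5],"jaw":0.05},{"linear":[0,0,0],"rot":[0,0,8.5],"jaw":0.05},{"linear":[0,0,0],"rot":[0,0,8.5],"jaw":0.05},{"linear":[0,0,0],"rot":[0,0,8.5],"jaw":0.05},{"linear":[0,0,0],"rot":[0,0,8.5],"jaw":0.05},{"linear":[0,0,0],"rot":[0,0,8.5],"jaw":0.05},{"linear":[0.043,-0.003,0],"rot":[0,0,0],"jaw":0.05},{"linear":[0.043,-0.003,0],"rot":[0,0,0],"jaw":0.05},{"linear":[0.0428,-0.003,0],"rot":[0,0,0],"jaw":0.05},{"linear":[0,0,0],"rot":[0,0,0],"jaw":0.05},{"linear":[0,0,0],"rot":[0,0,0],"jaw":0.05}]'
python3 - <<'E'
from h import *
from workcell import manip
s=manip.read_state();R=np.array(s['orientation']);p=np.array(s['position']);print(p,R)
print(R.T@(np.array([.5323,.181,.153])-p))
E
```

```text
t: 23.75
position: [0.5319, 0.1824, 0.2258]
orientation: [[-0.091, 0.996, 0.0], [0.996, 0.091, -0.0], [-0.0, 0.0, -1.0]]
ft_force: [0.0, 0.4, 0.2]
opening: 0.0495
[0.5319 0.1824 0.2258] [[-0.0906  0.9959  0.0001]
 [ 0.9959  0.0906 -0.0004]
 [-0.0004  0.0001 -1.    ]]
[-0.0014  0.0003  0.0728]
```

```bash
python3 -m jog '[{"linear":[-0.001,0,0.03],"rot":[0,0,0.5],"jaw":0.05},{"linear":[0,0,0.025],"rot":[0,0,0],"jaw":0.05},{"linear":[0,0,0.012],"rot":[0,0,0],"jaw":0.05},{"linear":[0,0,0.0058],"rot":[0,0,0],"jaw":0.05},{"linear":[0,0,0],"rot":[0,0,0],"jaw":0.05},{"linear":[0,0,0],"rot":[0,0,0],"jaw":0.05}]'; python3 -m jog '[{"linear":[0,0,0],"rot":[0,0,0],"jaw":0.0},{"linear":[0,0,0],"rot":[0,0,0],"jaw":0.0},{"linear":[0,0,0],"rot":[0,0,0],"jaw":0.0},{"linear":[0,0,0],"rot":[0,0,0],"jaw":0.0},{"linear":[0,0,0],"rot":[0,0,0],"jaw":0.0},{"linear":[0,0,0],"rot":[0,0,0],"jaw":0.0}]' 40
```

```text
t: 24.35
position: [0.5331, 0.1805, 0.1543]
orientation: [[-0.079, 0.997, 0.002], [0.997, 0.079, 0.0], [0.0, 0.002, -1.0]]
ft_force: [0.2, 0.3, 0.3]
opening: 0.0501
t: 24.95
position: [0.5321, 0.1808, 0.1537]
orientation: [[-0.08, 0.997, 0.0], [0.997, 0.08, -0.0], [-0.0, 0.0, -1.0]]
ft_force: [-2.8, -0.5, 4.8]
opening: 0.0083
```

Gripped well (5 N preload). I'll try the lift gently again.

```bash
python3 -m jog '[{"linear":[0,0,-0.0015],"rot":[0,0,0],"jaw":0.0},{"linear":[0,0,-0.0015],"rot":[0,0,0],"jaw":0.0},{"linear":[0,0,-0.0015],"rot":[0,0,0],"jaw":0.0},{"linear":[0,0,0],"rot":[0,0,0],"jaw":0.0}]'; python3 -m jog '[{"linear":[0,0,-0.0015],"rot":[0,0,0],"jaw":0.0},{"linear":[0,0.0005,-0.0015],"rot":[0,0,0],"jaw":0.0},{"linear":[0,0,0],"rot":[0,0,0],"jaw":0.0}]'
```

```text
t: 25.35
position: [0.5328, 0.1808, 0.1575]
orientation: [[-0.08, 0.997, 0.002], [0.997, 0.08, 0.0], [0.0, 0.002, -1.0]]
ft_force: [6.3, 1.8, -5.4]
opening: 0.0087
t: 25.65
position: [0.5335, 0.1809, 0.1606]
orientation: [[-0.08, 0.997, 0.002], [0.997, 0.08, 0.0], [0.0, 0.002, -1.0]]
ft_force: [5.6, 1.0, -5.2]
opening: 0.0083
```

The cover is free now: it rose 7 mm at only 5 N. I'll work out the arc increments.

```bash
python3 - <<'E'
import numpy as np
r=np.hypot(.235,.045);f=np.arctan2(.045,.235)
th=np.radians(np.r_[1.7,np.linspace(1.7,45,25)[1:]])
x=-r*np.cos(f+th);z=r*np.sin(f+th)
for a,b,c in zip(np.degrees(th[1:]),np.diff(x)*1000,np.diff(z)*1000): print(round(a,1),b.round(1),c.round(1))
print((x[-1]-(-.235)),(z[-1]-.045))
E
```

```text
3.5 1.8 7.3
5.3 2.0 7.3
7.1 2.2 7.2
8.9 2.4 7.1
10.7 2.7 7.0
12.5 2.9 7.0
14.3 3.1 6.9
16.1 3.3 6.8
17.9 3.5 6.7
19.7 3.7 6.5
21.5 3.9 6.4
23.3 4.1 6.3
25.2 4.3 6.2
27.0 4.5 6.0
28.8 4.7 5.9
30.6 4.9 5.7
32.4 5.1 5.6
34.2 5.2 5.4
36.0 5.4 5.2
37.8 5.6 5.1
39.6 5.7 4.9
41.4 5.9 4.7
43.2 6.0 4.5
45.0 6.2 4.3
0.10064971157455596 0.1529898987322333
```

```bash
python3 -m jog '[{"linear":[0,0.0018,-0.0073],"rot":[0,0,0],"jaw":0.0},{"linear":[0,0.002,-0.0073],"rot":[0,0,0],"jaw":0.0},{"linear":[0,0.0022,-0.0072],"rot":[0,0,0],"jaw":0.0},{"linear":[0,0.0024,-0.0071],"rot":[0,0,0],"jaw":0.0},{"linear":[0,0.0027,-0.007],"rot":[0,0,0],"jaw":0.0},{"linear":[0,0.0029,-0.007],"rot":[0,0,0],"jaw":0.0},{"linear":[0,0,0],"rot":[0,0,0],"jaw":0.0}]'
python3 - <<'E'
from h import *
d=snap("wrist","b14");print(d['pos'],"expected at 12.5deg: dx",-.2393*np.cos(np.radians(23.34))+.235,"dz",.2393*np.sin(np.radians(23.34))-.045)
snap("scene","b14s")
E
```

```text
t: 26.35
position: [0.5469, 0.182, 0.2034]
orientation: [[-0.08, 0.997, 0.0], [0.997, 0.08, 0.0], [0.0, 0.0, -1.0]]
ft_force: [4.8, 1.5, -6.2]
opening: 0.0085
[0.5469 0.182  0.2034] expected at 12.5deg: dx 0.015281915484379766 dz 0.04980745401489686
```

View pics/b14s.png

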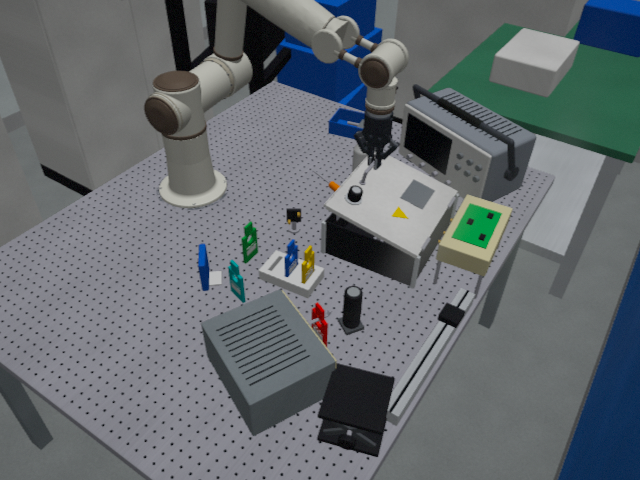

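The cover is opening as planned (about 12.5°), the red tag still hangs at (320,325), and the forces are about 6 N. I'll continue along the arc.

```bash
python3 -m jog '[{"linear":[0,0.0035,-0.0069],"rot":[0,0,0],"jaw":0.0},{"linear":[0,0.0036,-0.0068],"rot":[0,0,0],"jaw":0.0},{"linear":[0,0.0037,-0.0067],"rot":[0,0,0],"jaw":0.0},{"linear":[0,0.0037,-0.0065],"rot":[0,0,0],"jaw":0.0},{"linear":[0,0.0039,-0.0064],"rot":[0,0,0],"jaw":0.0},{"linear":[0,0.0041,-0.0063],"rot":[0,0,0],"jaw":0.0},{"linear":[0,0.0043,-0.0062],"rot":[0,0,0],"jaw":0.0},{"linear":[0,0.0045,-0.006],"rot":[0,0,0],"jaw":0.0},{"linear":[0,0.0047,-0.0059],"rot":[0,0,0],"jaw":0.0},{"linear":[0,0,0],"rot":[0,0,0],"jaw":0.0}]'
python3 - <<'E'
from h import *
d=snap("wrist","b15");f=np.radians(28.8+10.84);print("expected",.5321+(.235-.2393*np.cos(f)),.1537+.2393*np.sin(f)-.045)
E
```

```text
t: 27.45
position: [0.5824, 0.1849, 0.2633]
orientation: [[-0.08, 0.997, -0.0], [0.997, 0.08, 0.0], [0.0, -0.0, -1.0]]
ft_force: [-6.2, 0.3, 1.7]
opening: 0.0083
expected 0.5828227158387764 0.2613642477535708
```

View pics/b15.png

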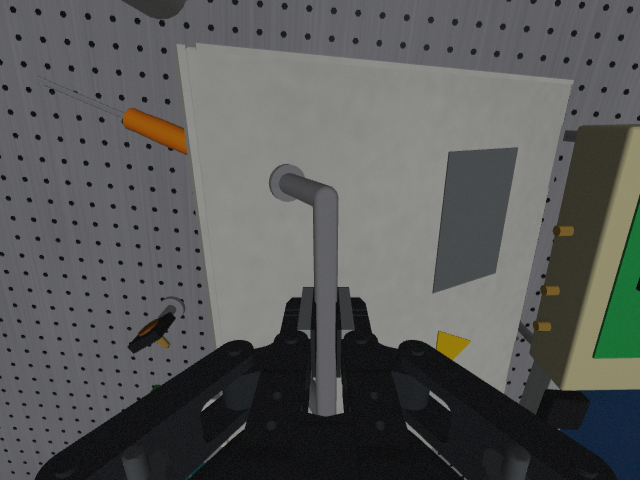

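```bash
python3 -m jog '[{"linear":[0,0.0039,-0.0057],"rot":[0,0,0],"jaw":0.0},{"linear":[0,0.0042,-0.0056],"rot":[0,0,0],"jaw":0.0},{"linear":[0,0.0052,-0.0054],"rot":[0,0,0],"jaw":0.0},{"linear":[0,0.0054,-0.0052],"rot":[0,0,0],"jaw":0.0},{"linear":[0,0.0056,-0.0051],"rot":[0,0,0],"jaw":0.0},{"linear":[0,0.0057,-0.0049],"rot":[0,0,0],"jaw":0.0},{"linear":[0,0.0059,-0.0047],"rot":[0,0,0],"jaw":0.0},{"linear":[0,0.006,-0.0045],"rot":[0,0,0],"jaw":0.0},{"linear":[0,0.0062,-0.0043],"rot":[0,0,0],"jaw":0.0},{"linear":[0,0,0],"rot":[0,0,0],"jaw":0.0},{"linear":[0,0,0],"rot":[0,0,0],"jaw":0.0}]'
python3 - <<'E'
from h import *
d=snap("wrist","b16");f=np.radians(45+10.84);print("expected",.5321+(.235-.2393*np.cos(f)),.1537+.2393*np.sin(f)-.045)
snap("scene","b16s");snap("top","b16t")
E
```

```text
t: 28.6
position: [0.6309, 0.1889, 0.3092]
orientation: [[-0.08, 0.997, 0.002], [0.997, 0.08, 0.001], [0.0, 0.002, -1.0]]
ft_force: [-6.8, 1.0, 4.2]
opening: 0.0079
expected 0.6327316549396969 0.30671423647241963
```

View pics/b16s.png

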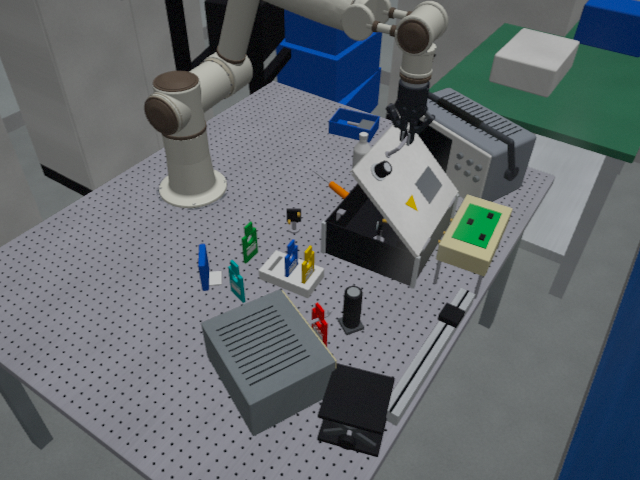

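View pics/b16.png

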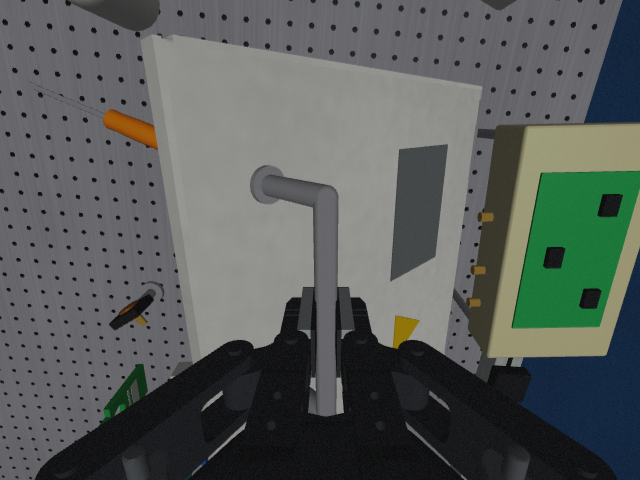

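View pics/b16t.png

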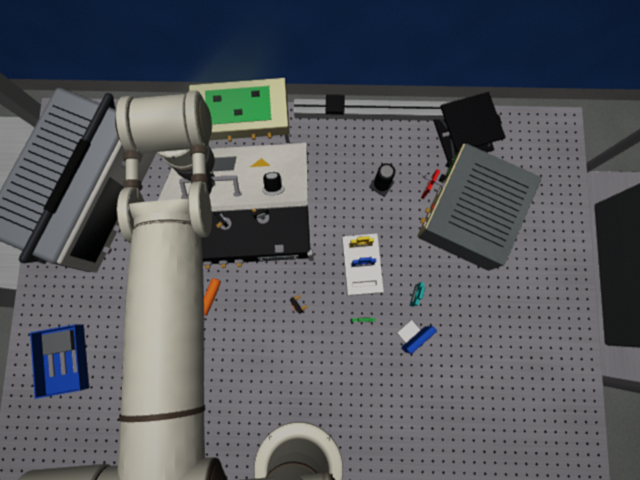

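The cover is up at about 45°, the handle is held and the red tag hangs at (431,183) in the top view. I'll measure the cover angle from the depth.

```bash
python3 - <<'E'
from h import *
for n,(x0,x1,y0,y1) in(("b16",(180,240,80,280)),("b16",(340,385,90,280)),("b16s",(375,450,170,230))):
    d=load(n); mm=np.zeros((480,640),bool); mm[y0:y1,x0:x1]=1; P=cloud(d,mm)
    c=np.median(P,0)
    for _ in range(4):
        U,S,V=np.linalg.svd(P-P.mean(0),full_matrices=False); nn=V[2]*np.sign(V[2][2]); e=abs((P-P.mean(0))@nn); P=P[e<max(.003,2*np.median(e))]
    print(n,len(P),nn,"tilt deg",np.degrees(np.arccos(nn[2])))
E
```

```text
b16 11826 [0.6964 0.0551 0.7155] tilt deg 44.316332373985816
b16 8519 [0.7003 0.0569 0.7115] tilt deg 44.63996234018305
b16s 2699 [0.7111 0.057  0.7008] tilt deg 45.50931467431146
```

The three depth fits give 44.3, 44.6 and 45.5°. I'll hold briefly, check that it is steady, and take a last look at the tag.

```bash
python3 -m jog '[{"linear":[0,-0.0005,0.0004],"rot":[0,0,0],"jaw":0.0},{"linear":[0,0,0],"rot":[0,0,0],"jaw":0.0},{"linear":[0,0,0],"rot":[0,0,0],"jaw":0.0},{"linear":[0,0,0],"rot":[0,0,0],"jaw":0.0},{"linear":[0,0,0],"rot":[0,0,0],"jaw":0.0},{"linear":[0,0,0],"rot":[0,0,0],"jaw":0.0}]'
python3 - <<'E'
from h import *
d=snap("scene","b17s"); t=snap("top","b17t"); print(snap("wrist","b17")['pos'])
a=cv2.resize(d['img'][280:360,270:370],(500,400),interpolation=cv2.INTER_CUBIC);b=cv2.resize(t['img'][160:210,400:470],(560,400),interpolation=cv2.INTER_CUBIC)
cv2.imwrite("pics/b17c.png",np.hstack([a[:,50:450],b[:,80:480]]))
E
```

```text
t: 29.35
position: [0.6302, 0.1889, 0.3086]
orientation: [[-0.08, 0.997, 0.001], [0.997, 0.08, 0.0], [0.0, 0.002, -1.0]]
ft_force: [-7.4, 1.2, 3.8]
opening: 0.0084
[0.6302 0.1889 0.3086]
```

View pics/b17c.png

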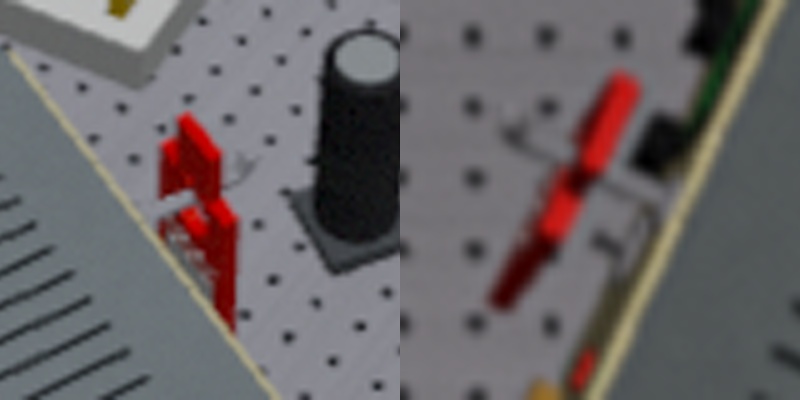

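The tag hangs on the peg with the upturned tip outside it in both views, and the pose and grip are steady, so I'm handing in the job.

```bash
python3 -c "
from workcell import workorder, manip; print(workorder.close_job()); print(manip.read_state()['position'])"
```

```text
the job is handed in; nothing more can be done
None
the job is handed in; nothing more can be done
```

The job is done and handed in at about 29.5 s of the 72 s allowed; handing in gives no verdict.

- **Tag:** I took the red tag from the rack, hung it by its eye on the driver's peg and let go. The last scene and top views show it hanging free between the panel and the upturned tip.
- **Cover test:** I tried the handle before touching the knob. The cover gave about 3.5–4 mm and then stopped at about 25 N (the limit is 40 N), so it was caught, and I let it back down.
- **Latch:** I turned the knob about 69° (1.21 rad) anticlockwise. The second try lifted the cover freely at about 5 N. The latch angle can't be seen directly, so I judged the turn by the wrist angle and the free lift.
- **Cover now:** It is held up by its handle. Depth fits gave 44.3°, 44.6° and 45.5°. After those fits I eased the command by about 0.6 mm.
- **Last checks:** Pose and grip were steady, with about 8 N of mostly hinge-ward push left at the handle. I saw nothing else moved. On closing, the first grip on the handle strained it with about 22 N because the jaws were about 3 mm off centre; I eased that before lifting.

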